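Load a cell into a raking light on the stone-sorting table

TASK

Take the thick cell out of the wooden cradle and load it into the open cell tray of the raking light: hold it tilted, push its flat end in under the clear hood against the spring, then tip its button end down behind the end wall press it fully home and level, ease it forward until the button rests on the end wall so that it cannot snap, and only then let go. Work gently: the forces on the light, added up, must never pass 18 N. Leave the thin cell and all else on the table where they are.

Things in the scene. Friction and masses are not known exactly. Their poses are not given: they have to be found in the camera images.
- cell_center (a point): Centre of the thick cell: plain grey cylinder with steel ends, 32 mm in diameter, 70 mm long over all, about 150 g, lying level in the cradle, 35 mm above the table. Its x axis points along it to the button end (steel button 10 mm in diameter, 3 mm long, part of the 70 mm); the other end is flat. It may roll about x. In the tray the button end belongs at the end wall, the flat end at the spring.
- cell_flat (a point): Centre of the thick cell's flat end, 35 mm from the centre along -x. Axes as cell_center.
- cell_button (a point): Tip of the thick cell's button, 35 mm from the centre along +x. Axes as cell_center.
- bay_seat (a point): Point on the light, 38 mm above the table: centre of a loaded cell when the tray stands mid-way. x points level along the tray from its spring end (nearer the robot) to its end wall, z up. The dull grey tray stands up to 9 mm either way along x (stays put), carrying spring, hood and wall with it; no reading tells this, all bay_ points are for mid-way. Slick tray, but the squeezed cell sticks: press it down home.
- bay_spring (a point): Face of the spring contact, free: a steel disc 10 mm in diameter, 28 mm from the seat point towards -x (mid-way tray). It gives way towards -x: 1.2 N at first touch plus 0.45 N per mm, hard stop after 11.5 mm (6.4 N). A loaded cell keeps it in 7 mm in (4.4 N); tipping past the end wall needs 9 to 10 mm. A tilted cell meets the disc's upper edge first. The tray's back wall is 19 mm behind the free face.
- bay_hood (a point): Middle of the clear hood's free edge, at its underside, 26 mm above and 29 mm to -x of the seat point (mid-way tray). The hood is 3 mm thick and runs 21 mm on towards -x. A cell tilted 22 to 25 degrees, button end up, passes between hood and end wall.
- bay_wall (a point): Middle of the end wall's top edge on the inner face, 35 mm to +x and 4 mm above the seat point (mid-way tray). The wall is 6 mm thick. The button bears on its inner face when loaded. Side walls 36 mm apart keep the cell in line at both ends; low ones end 2 mm below the seat point.
- light: Raking light fixed to the table; origin on the table 38 mm below bay_seat, same axes. Base plate 210 x 170 x 8 mm; black lamp bar 54 mm high at y = 73 to 115 mm. The cell lies on two seats 22 mm above the table at x = -50 to -21 and 21 to 41 mm. Between them, x within 20 mm, only a floor 11 mm above the table: room for fingers beside the cell.
- cradle: Wooden cradle fixed to the table, base 80 x 150 x 6 mm, with two places at y = 40 and -40 mm; a cell lies there along the cradle's x, button to +x, on two V-notched blocks 8 mm thick, 26 mm either side of the middle. Which place holds which cell varies. Origin at the underside's centre.
- thin_center (a point): Centre of the thin cell, 22 mm in diameter and 70 mm long, 28 mm above the table, otherwise like the thick one; it stays in the cradle.
- chip: Small pale stone chip, 55 x 40 x 22 mm; origin at the centre of its underside; lies between cradle and light. Leave alone.
- fragment: Large ribbed pale stone fragment, 130 x 100 x 40 mm, origin at the centre of its underside. Leave alone.
- shard: Middle-sized ribbed pale stone fragment, 75 x 60 x 28 mm, origin at the centre of its underside. Leave alone.
- brush: Lying hand brush, origin on its underside. Leave alone.
- cup: Upright white plastic cup, 72 mm in diameter, 85 mm high, origin at the centre of its underside. Leave alone.
- wedge: Stepped wooden block, 70 x 35 x 32 mm, origin at the centre of its underside. Leave alone.
- cell: The thick cell as a whole; origin at its centre, axes as cell_center.

How it is judged:
By the outcome, as a careful person would: the job done as asked, in the order asked, and still so for the second after the job is handed in, with the robot touching nothing.
It also fails if it takes over 72 s, if anything falls off the work surface, if the arm or the gripper's body presses on something with over 40 N, if the wrist force passes 120 N, or if a joint passes its speed limit or range.

ROBOT

A 6-joint arm with a two-finger parallel gripper is mounted at the origin on the work surface. World frame = base frame: x ahead of the robot, y to its left, z up, the work surface at z = 0. Lengths are in mm, angles in rad, forces in N, time in s.
With the tool pointing down it reaches from about 300 to 775 mm from the base axis. Payload 14.6 kg.
Tool frame: the origin (TCP) lies midway between the tips of the shut fingers; the grasp point (between the pads) lies 19 mm behind it; y points along the fingers, z is the direction in which the jaws open and shut, and the axes are right-handed (so a half turn about y gives the same grasp; the last joint's range is limited). The gripper opens to 94 mm and grips with 3 to 60 N. Pads are 16 mm wide; open, the fingers measure 119 mm over their backs; the gripper's body (75 mm by 177 mm) begins 78 mm behind the grasp point.
Start: joints at [-1.214, 0.3, 1.521, -0, 1.321, -0.067], TCP at [226.167, -501.336, 205.446] pointing down, gripper open.
Joint ranges: [-3.03, 3.03], [-0.79, 2.21], [0.23, 2.52], [-1.04, 4.18], [0, 3.07], [-2.55, 2.55]. Speed limits (rad/s): [2.22, 2.22, 2.57, 3.14, 3.14, 3.14].

INTERFACE

Orientations are given as [roll, pitch, yaw] about the fixed x, y, z axes, in that order (R = Rz(yaw) Ry(pitch) Rx(roll)).
In Python, from cell import manip gives the robot as it stands.
- The arm moves only by the tool play_rows, never from a script. Its argument "series" is a list of rows, each a list of 3 entries, a list of its own where there are three numbers: the shift along the tool's x, y, z in m, then the turn about the tool's y in rad, then the closure, from 0 (fully open) to 1 (shut). In form: [[[dx, dy, dz], twist, grip], ...]. A call has 1 to 20 rows; each row is the pose to reach, as a shift and turn from the pose measured when the call began, along the tool's axes at that moment; what a row does not reach only later rows make up. A row lasts 1/10 s, in which the tool goes at most 50 mm and 8.59 degrees, less where a joint would pass 70% of its speed; a pose out of reach is approached as far as the arm can. A call with a gripper value outside its range is refused whole. The fingers move at their own pace and stop on an object; "squeeze" is the grip in N (left out, the last holds). Time passes only in rows, so rows that repeat a pose let the fingers close. It gives the time, the measured TCP pose, the force and the opening at its end, in the units of the state.
- manip.read_state(): the state, without advancing time (a new reading comes with each control period).
- manip.camera(name): name is "scene" or "top"; returns the picture (420x560x3 uint8, red, green, blue); there is no depth.
- manip.camera_params(name): a dict with "K" (3x3 intrinsics, pixels), "rvec" (rotation vector, rad) and "tvec" (3), from world to camera coordinates, as OpenCV has them. Camera axes: x right, y down, z forward; pixel columns grow to the right and rows downward; lengths in mm; the calibration is good to about 2 mm. A picture is of the moment at which its call begins. camera_params takes no time and is no camera call.
- manip.sign_off(): hands the job in, once; it reports no verdict.
The state is a dict: "clock": time; "joints": joint angles; "qd": joint speeds; "effort": joint torques, N m; "eef_pos": TCP position; "eef_rot": TCP orientation; "wrist_force": force on the tool from outside, world axes, zero at the start; "moment": the same for the moment, N m; "finger_gap": finger opening in mm.
Only numpy, scipy, OpenCV 4.12 (cv2) and the standard library are available. Lean on these libraries where they do the work, as an engineer would, in place of code of your own. Each camera call takes 0.05 s, during which the arm holds its last target. There are 200 camera calls.

## Working session

There is one attempt and no reset: what is moved stays moved. The work goes in short steps, Python scripts to look and compute and a tool call to move; the robot and the scene stay as the last step left them, time stands still between calls to the robot, and variables do not carry over. Pictures are saved under pics/ and viewed, about 8 in all and at most 12, crops included, and the job is handed in when it is done.

Besides the shell and the picture viewer there is one more tool, called after "Call:" as name(argument=value, ...), one argument or row to a line, values as JSON. play_rows: Moves the arm, as the interface text tells. Its arguments: {"type":"object","properties":{"series":{"type":"array","items":{"type":"array"}},"squeeze":{"type":"number"}},"required":["series"]}

```bash
ls; mkdir -p pics; python3 - <<'E'
from cell import manip
import cv2,numpy as np
print(manip.read_state())
for n in("scene","top"):
    im=manip.camera(n); cv2.imwrite(f"pics/{n}0.png",im[...,::-1]); p=manip.camera_params(n); R=cv2.Rodrigues(np.array(p["rvec"],float))[0]
    print(n,p, -R.T@np.array(p["tvec"]).ravel())
E
```

```text
pics
{'clock': 0.0, 'joints': array([-1.21358990e+00,  3.00477440e-01,  1.52160625e+00,  1.17875192e-05,
        1.32067388e+00, -6.66016107e-02]), 'qd': array([ 0.00014967,  0.00204206, -0.00012561,  0.00023847, -0.0008661 ,
        0.00063088]), 'effort': array([ 2.29265161e-04, -5.31799507e+01, -3.52732408e+01,  7.08829612e-02,
        2.43914605e-02, -1.20249942e-04]), 'eef_pos': array([ 226.08492687, -501.09122229,  204.87219851]), 'eef_rot': array([-1.57195790e+00,  8.89201697e-05, -2.71778759e+00]), 'wrist_force': array([-0.03309508,  0.05756598,  0.21491089]), 'moment': array([-0.03269715, -0.02565815,  0.0208811 ]), 'finger_gap': 93.88459550136169}
scene {'K': array([[538.36739087,   0.        , 278.51105597],
       [  0.        , 538.36739087, 214.15077504],
       [  0.        ,   0.        ,   1.        ]]), 'rvec': array([ 1.49458946,  1.95087031, -0.92971809]), 'tvec': array([ 185.60186598, -285.88549509, 1622.98553056])} [1428.98805916  210.681137    814.78045304]
top {'K': array([[429.05574   ,   0.        , 283.32777103],
       [  0.        , 429.05574   , 204.08688057],
       [  0.        ,   0.        ,   1.        ]]), 'rvec': array([ 2.20917049, -2.17648199,  0.11178993]), 'tvec': array([-42.27656382, 541.44346671, 891.49124154])} [470.63161817 -13.0116391  931.68747253]
```

View pics/scene0.png

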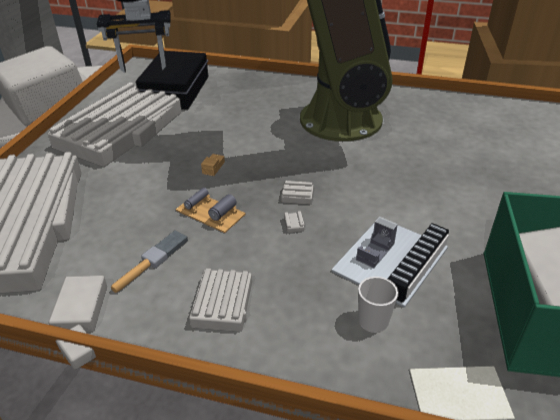

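View pics/top0.png

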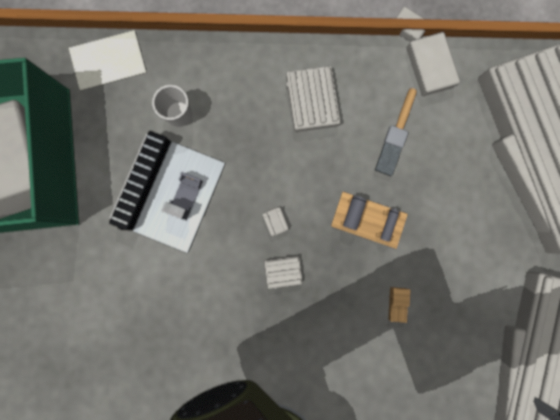

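```bash
python3 - <<'E'
import cv2,numpy as np
a=cv2.imread("pics/scene0.png");b=cv2.imread("pics/top0.png")
def c(im,x,y,w=66,h=50,s=6): return cv2.resize(im[y:y+h,x:x+w],None,fx=s,fy=s,interpolation=cv2.INTER_CUBIC)
m=np.vstack([np.hstack([c(a,175,180),c(a,345,215)]),np.hstack([c(b,335,187),c(b,152,165)])])
cv2.imwrite("pics/m1.png",m);print(m.shape)
E
```

```text
(600, 792, 3)
```

View pics/m1.png

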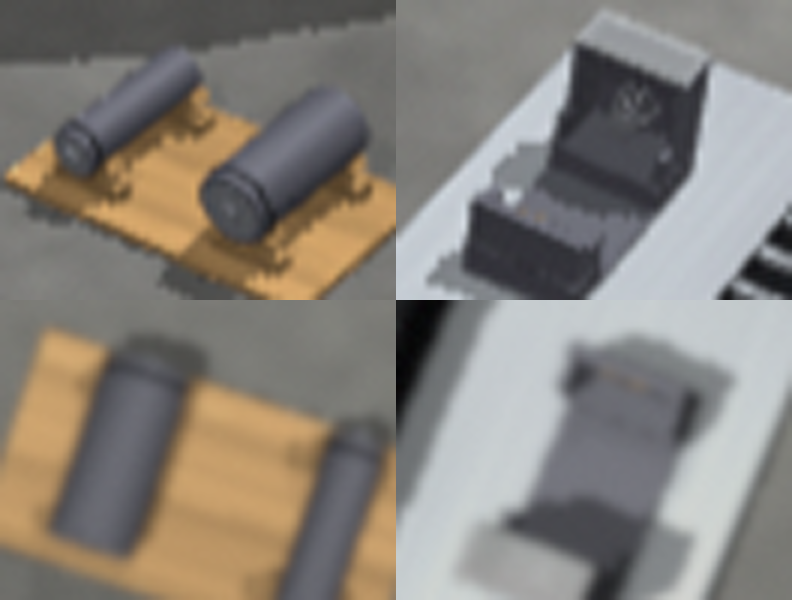

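```bash
cat > h.py <<'E'
import cv2,numpy as np
from cell import manip
def cam(n):
    p=manip.camera_params(n);R=cv2.Rodrigues(np.array(p["rvec"],float))[0];t=np.array(p["tvec"],float).ravel()
    return p["K"],R,t
def ray(n,uv):
    K,R,t=cam(n);d=np.linalg.inv(K)@np.array([uv[0],uv[1],1.]);return -R.T@t,R.T@d
def on(n,uv,z):
    c,d=ray(n,uv);return c+d*(z-c[2])/d[2]
def tri(us,ut):
    a,d=ray("scene",us);b,e=ray("top",ut);M=np.stack([d,-e],1);s=np.linalg.lstsq(M,b-a,rcond=None)[0]
    p,q=a+d*s[0],b+e*s[1];return (p+q)/2,np.linalg.norm(p-q)
def proj(n,X):
    K,R,t=cam(n);x=K@(R@np.asarray(X,float)+t);return x[:2]/x[2]
E
python3 - <<'E'
from h import *
import sys
out=[]
for n in("scene","top"):
    im=cv2.imread(f"pics/{n}0.png").astype(int);B,G,Rr=im[...,0],im[...,1],im[...,2]
    roi={"scene":((170,175,80,65),(325,205,130,100)),"top":((325,185,90,70),(105,125,125,135))}[n]
    for k,(x,y,w,h) in enumerate(roi):
        s=np.s_[y:y+h,x:x+w]
        if k==0: ms={"wood":(Rr-B>30)[s],"cell":((B-Rr>4)&(G<150))[s]}
        else: ms={"plate":((G>165))[s]}
        for name,m in ms.items():
            m=m.astype(np.uint8); nc,l,st,ce=cv2.connectedComponentsWithStats(m)
            for i in range(1,nc):
                if st[i,4]<40: continue
                c=max(cv2.findContours((l==i).astype(np.uint8),cv2.RETR_EXTERNAL,cv2.CHAIN_APPROX_NONE)[0],key=cv2.contourArea)
                r=cv2.minAreaRect(c)
                print(n,name,st[i,4],np.round(ce[i]+[x,y],2),"rect",np.round(cv2.boxPoints(r)+[x,y],1).tolist())
                if name=="plate": print(" poly",(cv2.approxPolyDP(cv2.convexHull(c),2.5,True)[:,0]+[x,y]).tolist())
E
```

```text
scene wood 1010 [211.74 214.18] rect [[175.0, 210.1], [187.0, 184.0], [245.9, 211.0], [234.0, 237.0]]
scene cell 208 [195.85 197.37] rect [[183.0, 202.4], [203.8, 186.0], [208.8, 192.3], [187.9, 208.7]]
scene cell 346 [222.43 206.28] rect [[206.8, 211.2], [229.5, 191.7], [237.7, 201.3], [214.9, 220.8]]
scene cell 118 [177.08 235.83] rect [[170.0, 231.0], [186.0, 231.0], [186.0, 239.0], [170.0, 239.0]]
scene plate 1943 [377.33 259.23] rect [[331.0, 268.9], [388.6, 206.1], [438.3, 251.7], [380.8, 314.5]]
 poly [[419, 234], [397, 295], [388, 304], [366, 301], [332, 269], [373, 224], [400, 226]]
scene plate 97 [427.8  261.19] rect [[408.2, 286.4], [446.9, 234.2], [448.1, 235.1], [409.4, 287.3]]
 poly [[448, 235], [409, 287]]
scene plate 156 [423.98 276.26] rect [[402.4, 303.6], [444.7, 245.1], [446.8, 246.6], [404.5, 305.1]]
 poly [[446, 246], [403, 304]]
top wood 1846 [369.13 220.89] rect [[329.7, 226.2], [341.8, 190.5], [408.5, 213.4], [396.3, 249.0]]
top cell 341 [354.69 211.87] rect [[344.5, 224.5], [354.3, 195.1], [365.1, 198.7], [355.3, 228.1]]
top cell 199 [389.75 224.14] rect [[381.9, 237.3], [391.6, 208.2], [397.9, 210.3], [388.2, 239.4]]
top plate 3747 [179.48 199.49] rect [[134.5, 231.2], [171.9, 141.4], [223.8, 163.0], [186.3, 252.8]]
 poly [[178, 145], [223, 163], [187, 251], [135, 231]]
```

```bash
cat >> h.py <<'E'
def edge(ch,p,q,n=25,w=5,lo=.15,hi=.85):
    """subpixel line near segment p-q: max gradient along normal, robust fit; returns point,dir,rms"""
    p,q=np.array(p,float),np.array(q,float);d=(q-p)/np.linalg.norm(q-p);nn=np.array([-d[1],d[0]]);s=np.arange(-w,w+.01,.1)
    P=[]
    for t in np.linspace(lo,hi,n):
        X=(p+t*(q-p))+s[:,None]*nn
        v=cv2.remap(ch.astype(np.float32),X[:,:1].astype(np.float32),X[:,1:].astype(np.float32),cv2.INTER_LINEAR).ravel()
        v=cv2.GaussianBlur(v.reshape(1,-1),(0,0),6).ravel()
        g=np.abs(np.gradient(v));g[:8]=0;g[-8:]=0;P.append(X[np.argmax(g)])
    P=np.array(P,np.float32)
    for _ in range(3):
        vx,vy,x,y=cv2.fitLine(P,cv2.DIST_HUBER,0,.01,.01).ravel();r=(P-[x,y])@[-vy,vx];k=np.abs(r)<max(.4,2*np.median(abs(r)));P=P[k]
    return np.array([x,y]),np.array([vx,vy]),float(np.sqrt(np.mean(r[k]**2))),len(P)
def cross(a,b):
    s=np.linalg.solve(np.stack([a[1],-b[1]],1),b[0]-a[0]);return a[0]+s[0]*a[1]
E
python3 - <<'E'
from h import *
np.set_printoptions(precision=2,suppress=True)
t=cv2.imread("pics/top0.png").astype(float);s=cv2.imread("pics/scene0.png").astype(float)
g=t[...,1];sg=s[...,1]
def quad(n,ch,segs,z):
    E=[edge(ch,*x) for x in segs]; print(n,"rms",[(round(e[2],2),e[3]) for e in E])
    return E
# plate top: right edge, top edge, bottom edge
E=quad("top",g,[((223,163),(187,251)),((178,145),(223,163)),((187,251),(138,232))],8)
a,b=on("top",cross(E[0],E[1]),8),on("top",cross(E[0],E[2]),8)
print("plate right far/near",a,b,"len",np.linalg.norm(a-b),"mid",(a+b)/2,"yaw",np.degrees(np.arctan2(*(a-b)[1::-1])))
for e in E[1:]:
    p,q=on("top",e[0],8),on("top",e[0]+20*e[1],8);print(" edge dir",np.degrees(np.arctan2(*(q-p)[1::-1])))
# scene plate: left edge(near spring side? ) corners (332,269),(388,206..),(388,304)
E=quad("scene",sg,[((332,269),(373,224)),((332,269),(366,287)),],8)
c=on("scene",cross(*E),8);print("scene corner",c)
for e in E:
    p,q=on("scene",e[0],8),on("scene",e[0]+20*e[1],8);print(" edge dir",np.degrees(np.arctan2(*(q-p)[1::-1])))
# cradle
w=t[...,2]-t[...,0]; W=s[...,2]-s[...,0]
for n,ch,C in (("top",w,[(330,226),(342,190.5),(408.5,213.5),(396,249)]),("scene",W,[(175,210),(187,184),(246,211),(234,237)])):
    E=quad(n,ch,[(C[i],C[(i+1)%4]) for i in range(4)],6)
    P=[on(n,cross(E[i-1],E[i]),6) for i in range(4)]
    print(n,"cradle",np.array(P),"c",np.mean(P,0),"sides",[np.linalg.norm(P[i]-P[i-1]) for i in range(4)])
    for i in range(4): d=P[i]-P[i-1];print(np.degrees(np.arctan2(d[1],d[0])),end=" ")
E
```

```text
top rms [(0.06, 25), (0.06, 25), (0.05, 25)]
plate right far/near [631.05  95.01   8.  ] [436.88 170.01   8.  ] len 208.15970734336517 mid [533.97 132.51   8.  ] yaw -21.120115563061443
 edge dir -110.96925853617628
 edge dir -111.04953744788978
scene rms [(0.08, 24), (0.07, 23)]
scene corner [635.06  96.16   8.  ]
 edge dir 158.85031401491798
 edge dir 68.93980759184775
top rms [(0.05, 25), (0.11, 16), (0.06, 25), (0.05, 24)]
top cradle [[ 497.5  -136.94    6.  ]
 [ 573.9  -161.96    6.  ]
 [ 527.32 -305.08    6.  ]
 [ 450.72 -279.57    6.  ]] c [ 512.36 -220.89    6.  ] sides [np.float64(150.1044469352929), np.float64(80.39156007521483), np.float64(150.51637566381424), np.float64(80.73781311784103)]
71.84246339892825 -18.132660710029093 -108.02606281830016 161.5751866539961 scene rms [(0.43, 13), (1.39, 16), (0.28, 15), (0.11, 16)]
scene cradle [[ 534.46 -296.05    6.  ]
 [ 444.71 -301.92    6.  ]
 [ 500.28 -138.6     6.  ]
 [ 582.47 -151.15    6.  ]] c [ 515.48 -221.93    6.  ] sides [np.float64(152.64339358325435), np.float64(89.94474064671397), np.float64(172.51052284369604), np.float64(83.14875276638944)]
-108.33368706627904 -176.25885071646064 71.20812358166134 -8.68157333050973
```

```bash
python3 - <<'E'
import cv2,numpy as np
a=cv2.imread("pics/scene0.png");b=cv2.imread("pics/top0.png")
def c(im,x,y,w=50,h=50,s=8):
    r=cv2.resize(im[y:y+h,x:x+w],None,fx=s,fy=s,interpolation=cv2.INTER_NEAREST).astype(float);r=(255*(r/255)**.6).astype(np.uint8)
    for k in range(0,50,10): cv2.putText(r,str(x+k),(k*s,10),0,.35,(0,0,255));cv2.putText(r,str(y+k),(0,k*s+10),0,.35,(0,255,0)); cv2.line(r,(k*s,0),(k*s,400),(0,0,255),1) if 0 else None
    return r
m=np.hstack([c(a,355,215),c(b,158,168)]);cv2.imwrite("pics/m2.png",m)
E
```

```text
(no output)
```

View pics/m2.png

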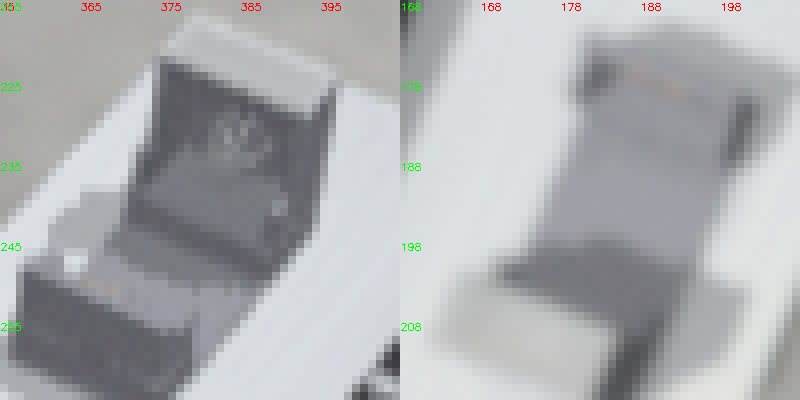

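```bash
cat > f.py <<'E'
from h import *
YAW=np.radians(-21.05);ex=np.array([np.cos(YAW),np.sin(YAW)]);ey=np.array([-ex[1],ex[0]])
E
python3 - <<'E'
from f import *
np.set_printoptions(precision=2,suppress=True)
t=cv2.imread("pics/top0.png").astype(float)[...,1];s=cv2.imread("pics/scene0.png").astype(float)[...,1]
L=lambda p:np.array([p[:2]@ex,p[:2]@ey])
for n,x in {"hood+y":((394.7,229.3),(164.7,203)),"hood-y":((375,222.2),(184.9,209.2))}.items():
    p,e=tri(*x);print(n,p,e,L(p))
def sh(name,n,ch,seg,z,w=3):
    e=edge(ch,*seg,w=w);p=on(n,e[0],z);q=on(n,e[0]+10*e[1],z);print(name,n,"z",z,"px",e[0],e[2],e[3],"L",L(p),"dir",np.degrees(np.arctan2(*(q-p)[1::-1])))
sh("hood free low","scene",s,((375,222.2),(394.7,229.3)),64,2)
sh("hood back","scene",s,((378.5,217),(397,223.5)),67,2)
sh("hood free","top",t,((164.7,203),(184.9,209.2)),67)
sh("hood -y side","top",t,((184.9,209.2),(181,218.5)),67)
sh("hood +y side","top",t,((164.7,203),(161.5,212)),67)
sh("wall outer top","scene",s,((357.5,248.1),(379,256.3)),42,2)
print("plate top/scn corner L",L(np.array([631.05,95.01])),L(np.array([635.06,96.16])),L(np.array([436.9,170])))
for k in ((182.4,177.4),(200.7,184.3)): print("pillar",L(on("top",k,42)))
E
```

```text
hood+y [537.02 209.38  59.81] 4.60465919538282 [425.97 388.3 ]
hood-y [525.15 167.01  60.94] 2.573768666706748 [430.12 344.49]
hood free low scene z 64 px [384.62 225.68] 0.08079330623149872 25 L [430.75 369.  ] dir 69.0409555640938
hood back scene z 67 px [388.76 219.79] 0.07421896606683731 25 L [411.6  368.45] dir 69.56712164615617
hood free top z 67 px [175.87 205.35] 0.10083529353141785 22 L [431.3  361.84] dir -110.34398363755552
hood -y side top z 67 px [182.86 214.07] 0.07791843265295029 25 L [420.36 342.06] dir -21.40129627676397
hood +y side top z 67 px [162.33 207.05] 0.09323225915431976 25 L [418.05 385.57] dir -22.135984754074503
wall outer top scene z 42 px [368.75 253.14] 0.12000953406095505 21 L [503.19 373.41] dir 69.7225606953682
plate top/scn corner L [554.81 315.33] [558.14 317.85] [346.68 315.58]
pillar [489.64 377.97]
pillar [490.52 337.29]
```

```bash
python3 - <<'E'
from f import *
np.set_printoptions(precision=2,suppress=True)
t=cv2.imread("pics/top0.png").astype(float)[...,1];s=cv2.imread("pics/scene0.png").astype(float)[...,1]
L=lambda p:np.array([p[:2]@ex,p[:2]@ey])
def prof(n,ch,along,z,y0=330,y1=400):
    # sample gray along the lateral line at height z
    ys=np.arange(y0,y1,1.);v=[]
    for y in ys:
        X=np.append(along*ex+y*ey,z);u=proj(n,X);v.append(cv2.getRectSubPix(ch.astype(np.float32),(1,1),(float(u[0]),float(u[1])))[0,0])
    v=cv2.GaussianBlur(np.array(v,np.float32).reshape(1,-1),(0,0),1).ravel();g=np.gradient(v)
    pk=[(ys[i],round(float(g[i]),1),int(v[i])) for i in range(2,len(g)-2) if abs(g[i])>=abs(g[i-1]) and abs(g[i])>abs(g[i+1]) and abs(g[i])>3]
    print(n,along,z,[(float(a),b,c) for a,b,c in pk])
for a in(415,421,427):
    prof("top",t,a,67);prof("scene",s,a,67)
print("wall")
for z in(30,35): prof("scene",s,503.5,z)      # outer face of wall
for a in(496,500): prof("top",t,a,42)
print("floor/seat")
for a in(450,460,470):prof("top",t,a,11)
for a in (440,470): prof("scene",s,a,11)
print("lamp")
for a in(400,450,500):prof("top",t,a,54,420,500)
print("scene plate -y edge L 317.85, top 315.4")
E
```

```text
top 415 67 [(332.0, -19.8, 107), (342.0, 18.7, 101), (386.0, 7.3, 188)]
scene 415 67 [(345.0, 7.8, 152), (388.0, -7.1, 156), (392.0, 4.6, 151)]
top 421 67 [(332.0, -13.1, 78), (342.0, 19.9, 97), (386.0, 7.3, 187)]
scene 421 67 [(345.0, 7.3, 147), (389.0, -15.0, 129), (392.0, 21.4, 138)]
top 427 67 [(332.0, -12.0, 71), (342.0, 18.8, 97), (385.0, 6.7, 181)]
scene 427 67 [(345.0, 8.1, 150), (390.0, -23.2, 100), (394.0, 32.8, 114)]
wall
scene 503.5 30 [(346.0, -37.7, 129), (389.0, 3.2, 56), (397.0, 27.1, 120)]
scene 503.5 35 [(332.0, 13.6, 186), (346.0, -33.4, 123), (397.0, 16.0, 79)]
top 496 42 [(336.0, -12.1, 93), (343.0, 9.4, 87), (385.0, 13.5, 148)]
top 500 42 [(332.0, -7.0, 135), (337.0, -5.2, 108), (344.0, 3.4, 107), (377.0, 4.9, 134), (386.0, 8.6, 175)]
floor/seat
top 450 11 [(342.0, -8.3, 104), (372.0, 5.0, 96), (386.0, 13.3, 157)]
top 460 11 [(341.0, -14.4, 166), (386.0, 13.4, 152)]
top 470 11 [(341.0, -13.3, 162), (386.0, 13.7, 155)]
scene 440 11 [(332.0, -11.7, 149), (344.0, -16.8, 93), (390.0, 26.4, 140)]
scene 470 11 [(332.0, -15.3, 139), (342.0, 3.6, 110), (347.0, -3.2, 108), (375.0, -5.5, 98), (379.0, -5.9, 76), (382.0, 10.5, 82), (390.0, 19.8, 153)]
lamp
top 400 54 [(426.0, -15.2, 56), (442.0, 17.3, 80), (448.0, 4.4, 133), (456.0, -3.1, 136), (460.0, 3.1, 138), (467.0, -3.3, 136), (478.0, 3.6, 145), (483.0, -4.4, 140), (492.0, -6.6, 105)]
top 450 54 [(426.0, -15.0, 56), (476.0, 20.3, 81), (483.0, -4.0, 134)]
top 500 54 [(426.0, -15.9, 58), (441.0, 16.1, 60), (459.0, 3.2, 129), (470.0, 3.3, 128), (482.0, -4.5, 130)]
scene plate -y edge L 317.85, top 315.4
```

```bash
python3 - <<'E'
from f import *
np.set_printoptions(precision=2,suppress=True)
y=np.radians(-18.2);cx=np.array([np.cos(y),np.sin(y)]);cy=np.array([-cx[1],cx[0]])
t=cv2.imread("pics/top0.png").astype(float);s=cv2.imread("pics/scene0.png").astype(float)
O={"top":np.array([512.36,-220.89]),"scene":np.array([515.48,-221.93])}
def prof(n,ch,f,rng):
    v=[]
    for r in rng:
        u=proj(n,f(r));v.append(cv2.getRectSubPix(ch.astype(np.float32),(1,1),(float(u[0]),float(u[1])))[0,0])
    v=cv2.GaussianBlur(np.array(v,np.float32).reshape(1,-1),(0,0),1).ravel();g=np.gradient(v)
    print(n,[(float(rng[i]),round(float(g[i]),1),int(v[i])) for i in range(2,len(g)-2) if abs(g[i])>=abs(g[i-1]) and abs(g[i])>abs(g[i+1]) and abs(g[i])>2.5])
rng=np.arange(-50,51,1.)
for n,im in(("top",t),("scene",s)):
  rb=im[...,2]-im[...,0]
  print("axial at crown z51 y=40, G"); prof(n,im[...,1],lambda r:np.append(O[n]+r*cx+40*cy,51),rng)
  print("lateral z35 red-blue, x=-12,0,12")
  for a in(-12,0,12): prof(n,rb,lambda r:np.append(O[n]+a*cx+(40+r)*cy,35),np.arange(-35,36,1.))
a=cv2.minAreaRect
print(tri((222.3,206.3),(354.8,211.6)))
E
```

```text
axial at crown z51 y=40, G
top [(-43.0, 5.4, 122), (-35.0, -6.3, 114), (26.0, -4.7, 96), (36.0, -3.0, 87), (44.0, 6.4, 104)]
lateral z35 red-blue, x=-12,0,12
top [(-17.0, -11.5, 36), (15.0, 14.4, 36)]
top [(-16.0, -12.6, 30), (15.0, 15.6, 43)]
top [(-16.0, -12.3, 30), (15.0, 14.8, 40)]
axial at crown z51 y=40, G
scene [(26.0, -5.3, 89), (35.0, -4.2, 75), (48.0, 16.1, 118)]
lateral z35 red-blue, x=-12,0,12
scene [(-33.0, 2.9, 63), (-20.0, -12.9, 25), (23.0, 14.1, 36), (31.0, -3.3, 71)]
scene [(-20.0, -18.2, 51), (22.0, 8.0, 23)]
scene [(-19.0, -17.5, 31), (22.0, 10.2, 25), (33.0, 6.7, 71)]
(array([ 527.16, -183.16,   36.13]), np.float64(2.1108335432096608))
```

```bash
cat >> h.py <<'E'
from scipy.spatial.transform import Rotation as Ro
np.set_printoptions(precision=2,suppress=True)
def st():
    s=manip.read_state();print("t",round(s["clock"],2),"pos",s["eef_pos"],"yaw",round(np.degrees(s["eef_rot"][2]),2),"rp",np.degrees(s["eef_rot"][:2]),"F",s["wrist_force"],"M",s["moment"],"gap",round(s["finger_gap"],1));return s
def go(x,y,z,yaw):
    s=st();R=Ro.from_euler("xyz",s["eef_rot"]).as_matrix();d=R.T@(np.array([x,y,z])-s["eef_pos"])
    a=(np.degrees(s["eef_rot"][2])-yaw+180)%360-180
    print("shift m",np.round(d/1000,4),"twist",round(np.radians(a),4))
E
python3 -c "
from h import *
go(534,-185.8,110,161.8)"
```

```text
t 0.1 pos [ 226.1  -501.1   204.93] yaw -155.71 rp [-90.06   0.  ] F [-0.52  0.11 -0.12] M [ 0.03 -0.06 -0.  ] gap 94.1
shift m [-0.41  0.1  -0.16] twist 0.7416
```

Call:
play_rows(
  series=[
    [[-0.4104,0.095,-0.1607],0.7416,0],
    [[-0.4104,0.095,-0.1607],0.7416,0],
    [[-0.4104,0.095,-0.1607],0.7416,0],
    [[-0.4104,0.095,-0.1607],0.7416,0],
    [[-0.4104,0.095,-0.1607],0.7416,0],
    [[-0.4104,0.095,-0.1607],0.7416,0],
    [[-0.4104,0.095,-0.1607],0.7416,0],
    [[-0.4104,0.095,-0.1607],0.7416,0],
    [[-0.4104,0.095,-0.1607],0.7416,0],
    [[-0.4104,0.095,-0.1607],0.7416,0],
    [[-0.4104,0.095,-0.1607],0.7416,0],
    [[-0.4104,0.095,-0.1607],0.7416,0],
    [[-0.4104,0.095,-0.1607],0.7416,0],
  ],
)

```text
clock: 1.4
eef_pos: [533.5, -186.7, 110.4]
eef_rot: [-1.571, -0.001, 2.823]
wrist_force: [0.7, -0.2, -0.0]
finger_gap: 93.9
```

```bash
sed -i 's|np.round(d/1000,4)|[round(float(v)/1000,4) for v in d]|' h.py; python3 - <<'E'
from h import *
go(534,-185.8,16,161.8)
a=manip.camera("scene");b=manip.camera("top");cv2.imwrite("pics/s1.png",a[...,::-1]);cv2.imwrite("pics/t1.png",b[...,::-1])
m=np.hstack([cv2.resize(a[120:270,150:283],None,fx=3,fy=3,interpolation=2),cv2.resize(b[130:280,290:423],None,fx=3,fy=3,interpolation=2)]);cv2.imwrite("pics/m3.png",m[...,::-1])
E
```

```text
t 1.4 pos [ 533.47 -186.74  110.37] yaw 161.73 rp [-90.04  -0.03] F [ 0.69 -0.19 -0.02] M [0.05 0.01 0.  ] gap 93.9
shift m [-0.0003, 0.0944, -0.001] twist -0.0013
```

View pics/m3.png

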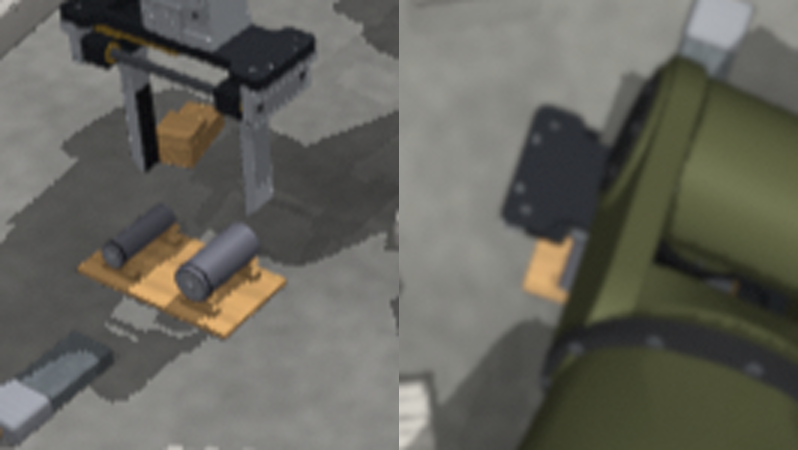

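```bash
python3 - <<'E'
from h import *
y=np.radians(-18.27);cx=np.array([np.cos(y),np.sin(y),0]);cy=np.array([-cx[1],cx[0],0]);T=np.array([533.47,-186.74,110.37])
for sgn in(1,-1):
  for j in (47,59.5):
    for a in(8,-8): print(sgn*j,a,proj("scene",T+sgn*j*cy+a*cx), (proj("scene",T+sgn*j*cy+a*cx)-[150,120])*3+1)
m=cv2.imread("pics/m3.png");c=cv2.resize(m[90:230,90:300],None,fx=3.5,fy=3.5,interpolation=cv2.INTER_NEAREST)
for sgn in(1,-1):
  for j in (47,59.5):
    for a in(8,-8):
      u=((proj("scene",T+sgn*j*cy+a*cx)-[150,120])*3+1-[90,90])*3.5;cv2.circle(c,tuple(int(v) for v in u),4,(0,0,255) if a>0 else (0,255,0),1)
cv2.imwrite("pics/m4.png",c)
E
```

```text
47 8 [231.33 190.35] [244.99 212.04]
47 -8 [235.78 186.65] [258.34 200.96]
59.5 8 [235.92 192.23] [258.75 217.69]
59.5 -8 [240.35 188.5 ] [272.04 206.51]
-47 8 [198.17 176.72] [145.5  171.16]
-47 -8 [202.74 173.26] [159.23 160.79]
-59.5 8 [193.92 174.97] [132.77 165.92]
-59.5 -8 [198.52 171.55] [146.55 155.65]
```

View pics/m4.png

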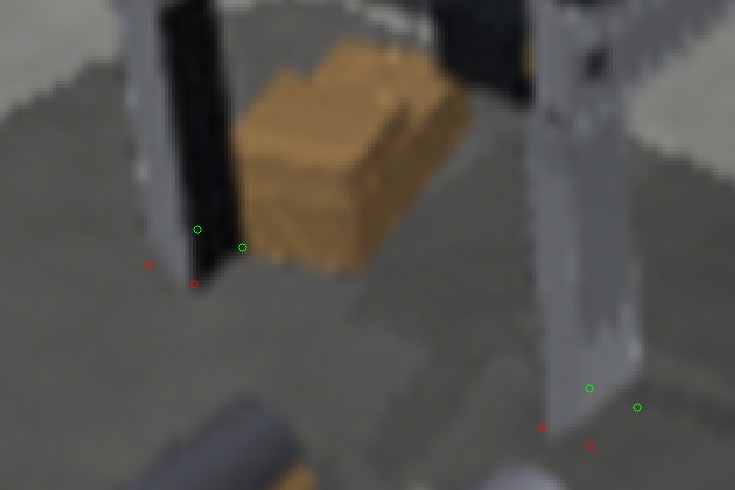

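Call:
play_rows(
  series=[
    [[0,0.03,-0.001],0,0],
    [[0,0.06,-0.001],0,0],
    [[0,0.08,-0.001],0,0],
    [[0,0.09,-0.001],0,0],
    [[0,0.0944,-0.001],0,0],
    [[0,0.0944,-0.001],0,0.3],
    [[0,0.0944,-0.001],0,1],
    [[0,0.0944,-0.001],0,1],
    [[0,0.0944,-0.001],0,1],
    [[0,0.0944,-0.001],0,1],
    [[0,0.0944,-0.001],0,1],
    [[0,0.0944,-0.001],0,1],
    [[0,0.0944,-0.001],0,1],
    [[0,0.0944,-0.001],0,1],
    [[0,0.0944,-0.001],0,1],
  ],
  squeeze=4,
)

```text
clock: 3.0
eef_pos: [533.9, -185.7, 16.1]
eef_rot: [-1.572, -0.0, 2.822]
wrist_force: [0.4, 2.1, 0.1]
finger_gap: 31.7
```

```bash
python3 -c "
from h import *
st()"
```

```text
t 3.0 pos [ 533.93 -185.69   16.13] yaw 161.71 rp [-90.05  -0.01] F [0.37 2.08 0.06] M [ 0.26 -0.01  0.03] gap 31.7
```

Call:
play_rows(
  series=[
    [[0,-0.002,0],0,1],
    [[0,-0.004,0],0,1],
    [[0,-0.006,0],0,1],
    [[0,-0.008,0],0,1],
    [[0,-0.01,0],0,1],
    [[0,-0.012,0],0,1],
    [[0,-0.014,0],0,1],
    [[0,-0.015,0],0,1],
    [[0,-0.015,0],0,1],
  ],
  squeeze=3,
)

```text
clock: 3.9
eef_pos: [534.0, -185.7, 31.3]
eef_rot: [-1.572, 0.0, 2.822]
wrist_force: [-0.5, -0.1, -2.5]
finger_gap: 31.6
```

```bash
python3 - <<'E'
from h import *
st()
a=manip.camera("scene");cv2.imwrite("pics/s2.png",a[...,::-1])
cv2.imwrite("pics/m5.png",cv2.resize(a[150:250,160:270],None,fx=6,fy=6,interpolation=2)[...,::-1])
E
```

```text
t 3.9 pos [ 533.99 -185.73   31.29] yaw 161.7 rp [-90.05   0.  ] F [-0.46 -0.11 -2.47] M [ 0.06 -0.04  0.05] gap 31.6
```

View pics/m5.png

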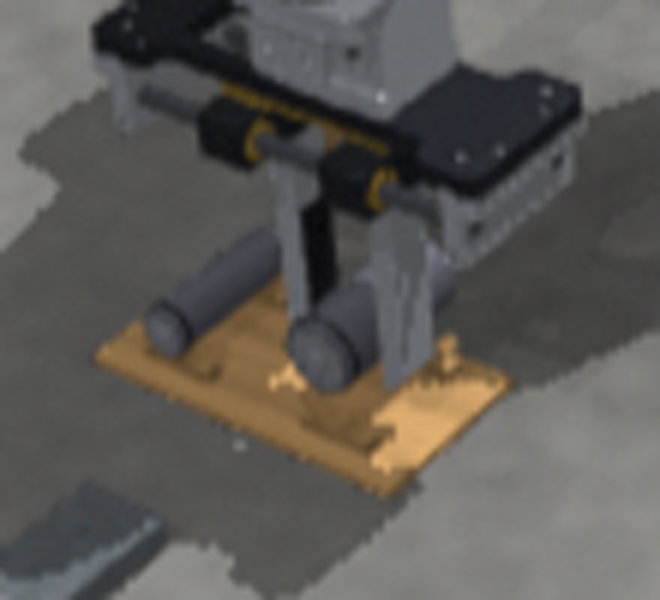

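```bash
cat >> h.py <<'E'
def cellpts(T,yaw,d,tilt,gz=19):
    """grip point at tcp+gz up; returns button, flat centre, flat crown, button-end crown"""
    y=np.radians(yaw);t=np.radians(tilt);ax=np.array([np.cos(y)*np.cos(t),np.sin(y)*np.cos(t),np.sin(t)]);up=np.array([-np.cos(y)*np.sin(t),-np.sin(y)*np.sin(t),np.cos(t)])
    c=np.array(T)+[0,0,gz]-d*ax
    return dict(button=c+35*ax,rim_top=c+32*ax+16*up,rim_bot=c+32*ax-16*up,flat=c-35*ax,flat_top=c-35*ax+16*up)
E
python3 - <<'E'
from h import *
for t in(0,12,23): print(t,{k:(proj("scene",v)-[160,150])*6+2.5 for k,v in cellpts([533.99,-185.73,31.3],-18.3,8,t).items()})
E
```

```text
0 {'button': array([313.41, 358.04]), 'rim_top': array([314.63, 320.58]), 'rim_bot': array([322.21, 386.54]), 'flat': array([426.99, 263.28]), 'flat_top': array([424.18, 230.43])}
12 {'button': array([313.06, 345.6 ]), 'rim_top': array([320.04, 305.49]), 'rim_bot': array([316.28, 379.62]), 'flat': array([427.07, 282.64]), 'flat_top': array([429.56, 246.46])}
23 {'button': array([314.5 , 333.16]), 'rim_top': array([326.49, 292.23]), 'rim_bot': array([312.44, 370.93]), 'flat': array([424.57, 301.71]), 'flat_top': array([431.77, 263.8 ])}
```

Call:
play_rows(
  series=[
    [[0,0.004,-0.001],0,1],
    [[0,0.008,-0.001],0,1],
    [[0,0.012,-0.001],0,1],
    [[0,0.015,-0.001],0,1],
    [[0,0.015,-0.001],0,1],
    [[0,0.015,-0.001],0,0.45],
    [[0,0.015,-0.001],0,0.45],
    [[0,0.015,-0.001],0,0.45],
    [[0,0.015,-0.001],0,0.45],
    [[0.004,0.0152,-0.001],0,0.45],
    [[0.004,0.0152,-0.001],0,0.45],
    [[0.004,0.0152,-0.001],0,1],
    [[0.004,0.0152,-0.001],0,1],
    [[0.004,0.0152,-0.001],0,1],
    [[0.004,0.0152,-0.001],0,1],
    [[0.004,0.0152,-0.001],0,1],
    [[0.004,0.0152,-0.001],0,1],
  ],
  squeeze=6,
)

```text
clock: 5.65
eef_pos: [530.3, -184.2, 16.2]
eef_rot: [-1.571, 0.0, 2.822]
wrist_force: [-3.0, -5.7, 1.6]
finger_gap: 32.0
```

Call:
play_rows(
  series=[
    [[0,-0.008,0],0,1],
    [[0,-0.016,0],0,1],
    [[0,-0.022,0],0,1],
    [[0.01,-0.024,0],0,1],
    [[0.025,-0.024,0],0,1],
    [[0.04,-0.024,0],0,1],
    [[0.045,-0.024,0],0,1],
    [[0.045,-0.02,0],0,1],
    [[0.045,-0.012,0],0,1],
    [[0.045,-0.006,0],0,1],
    [[0.045,-0.002,0],0,1],
    [[0.045,-0.001,0],0,1],
    [[0.045,-0.001,0],0,1],
  ],
)

```text
clock: 6.95
eef_pos: [487.6, -170.1, 16.9]
eef_rot: [-1.571, -0.0, 2.822]
wrist_force: [0.5, -0.3, -1.0]
finger_gap: 31.4
```

```bash
python3 -c "
from h import *
st()"
```

```text
t 6.95 pos [ 487.6  -170.13   16.9 ] yaw 161.7 rp [-89.99  -0.02] F [ 0.53 -0.26 -0.97] M [ 0.05  0.02 -0.02] gap 31.4
```

Call:
play_rows(
  series=[
    [[0,0.001,0.0007],0,1],
    [[0,0.002,0.0007],0,1],
    [[0,0.003,0.0007],0,1],
    [[0,0.0035,0.0007],0,1],
    [[0,0.004,0.0007],0,1],
    [[0,0.0045,0.0007],0,1],
    [[0,0.0045,0.0007],0,1],
    [[0,0.0045,0.0007],0,1],
  ],
  squeeze=4,
)

```text
clock: 7.75
eef_pos: [487.4, -170.7, 12.4]
eef_rot: [-1.571, -0.0, 2.822]
wrist_force: [-0.8, 4.8, 1.1]
finger_gap: 31.6
```

```bash
python3 - <<'E'
from h import *
s=st()
a=manip.camera("scene");cv2.imwrite("pics/s3.png",a[...,::-1])
for t in(0,12,23): print(t,{k:(proj("scene",v)-[175,155])*8+3.5 for k,v in cellpts(s["eef_pos"],-18.3,4,t).items()})
cv2.imwrite("pics/m6.png",cv2.resize(a[155:225,175:265],None,fx=8,fy=8,interpolation=2)[...,::-1])
E
```

```text
t 7.75 pos [ 487.38 -170.69   12.36] yaw 161.7 rp [-90.    -0.02] F [-0.78  4.76  1.14] M [0.98 0.06 0.05] gap 31.6
0 {'button': array([400.55, 406.11]), 'rim_top': array([402.81, 357.6 ]), 'rim_bot': array([410.93, 443.19]), 'flat': array([543.72, 284.81]), 'flat_top': array([540.84, 242.19])}
12 {'button': array([400.33, 387.6 ]), 'rim_top': array([409.79, 335.69]), 'rim_bot': array([403.67, 431.77]), 'flat': array([543.49, 307.59]), 'flat_top': array([547.27, 260.68])}
23 {'button': array([402.67, 369.1 ]), 'rim_top': array([418.38, 316.19]), 'rim_bot': array([399.36, 418.07]), 'flat': array([540.34, 330.02]), 'flat_top': array([550.03, 280.9 ])}
```

View pics/m6.png

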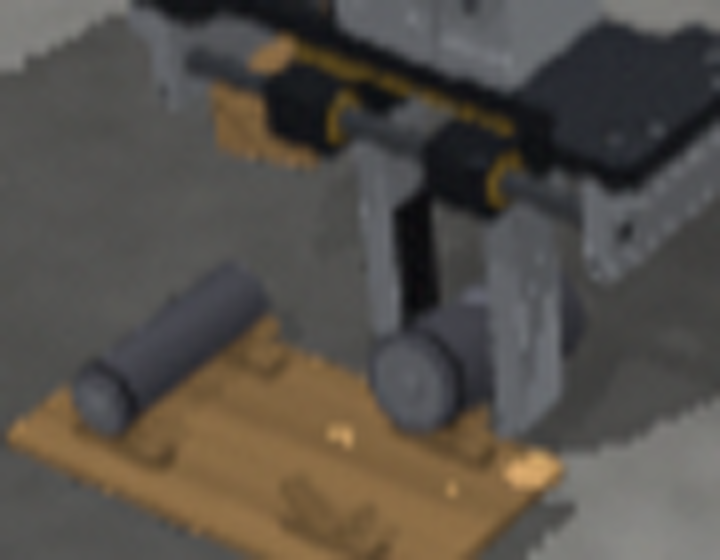

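Call:
play_rows(
  series=[
    [[0,0,-0.0003],0,1],
    [[0,0,-0.0003],0,1],
    [[0,0,-0.0003],0,1],
    [[0,-0.01,0],0,1],
    [[0,-0.03,0],0,1],
    [[0,-0.055,0],0,1],
    [[0,-0.08,0],0,1],
    [[0,-0.09,0],0,1],
    [[0,-0.09,0],0,1],
  ],
  squeeze=20,
)

```text
clock: 8.7
eef_pos: [488.0, -171.1, 103.7]
eef_rot: [-1.57, 0.002, 2.822]
wrist_force: [0.4, -0.4, -1.5]
finger_gap: 31.5
```

```bash
python3 -c "
from h import *
go(584.7,166.5,102,158.95)"
```

```text
t 8.7 pos [ 488.02 -171.1   103.68] yaw 161.69 rp [-89.97   0.14] F [ 0.36 -0.35 -1.45] M [ 0.02 -0.01  0.03] gap 31.5
shift m [0.0143, 0.0015, -0.3509] twist 0.0479
```

Call:
play_rows(
  series=[
    [[0.001,0,-0.015],0,1],
    [[0.002,0,-0.04],0.01,1],
    [[0.003,0,-0.07],0.01,1],
    [[0.004,0,-0.1],0.02,1],
    [[0.006,0,-0.13],0.02,1],
    [[0.008,0,-0.16],0.03,1],
    [[0.009,0,-0.19],0.03,1],
    [[0.01,0,-0.22],0.04,1],
    [[0.011,0,-0.25],0.04,1],
    [[0.012,0,-0.28],0.0479,1],
    [[0.013,0,-0.31],0.0479,1],
    [[0.0143,0.0015,-0.335],0.0479,1],
    [[0.0143,0.0015,-0.347],0.0479,1],
    [[0.0143,0.0015,-0.351],0.0479,1],
    [[0.0143,0.0015,-0.351],0.0479,1],
    [[0.0143,0.0015,-0.351],0.0479,1],
  ],
)

```text
clock: 10.3
eef_pos: [584.5, 165.8, 101.8]
eef_rot: [-1.57, 0.002, 2.773]
wrist_force: [-0.3, 0.1, -1.8]
finger_gap: 31.5
```

```bash
python3 - <<'E'
from h import *
s=st()
a=manip.camera("scene");cv2.imwrite("pics/s4.png",a[...,::-1]);b=manip.camera("top");cv2.imwrite("pics/t4.png",b[...,::-1])
o=[340,185]
im=cv2.resize(a[185:275,340:430],None,fx=6,fy=6,interpolation=2)[...,::-1].copy()
for t in(0,15,23): print(t,{k:(proj("scene",v)-o)*6+2.5 for k,v in cellpts(s["eef_pos"],-21.05,4,t).items()})
cv2.imwrite("pics/m7.png",np.hstack([im,cv2.resize(b[145:235,160:203],None,fx=6,fy=6,interpolation=2)[...,::-1]]))
E
```

```text
t 10.3 pos [584.48 165.79 101.77] yaw 158.9 rp [-89.96   0.12] F [-0.35  0.06 -1.76] M [0.04 0.06 0.02] gap 31.5
0 {'button': array([153.77, 249.81]), 'rim_top': array([162.82, 207.66]), 'rim_bot': array([153.85, 281.54]), 'flat': array([255.34, 140.79]), 'flat_top': array([260.6 , 103.93])}
15 {'button': array([157.61, 229.48]), 'rim_top': array([172.47, 183.66]), 'rim_bot': array([151.22, 268.98]), 'flat': array([250.22, 165.69]), 'flat_top': array([261.01, 124.32])}
23 {'button': array([160.9 , 217.65]), 'rim_top': array([178.45, 171.23]), 'rim_bot': array([151.17, 260.2 ]), 'flat': array([246.12, 179.93]), 'flat_top': array([259.56, 137.24])}
```

View pics/m7.png

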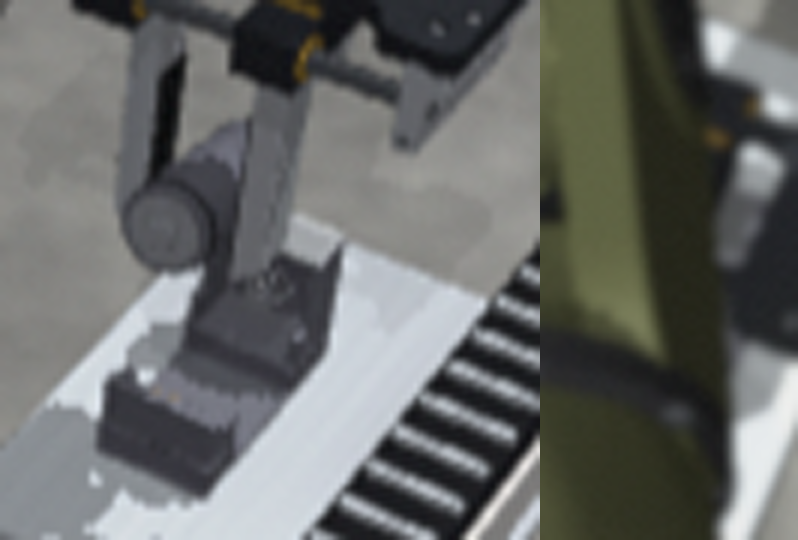

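```bash
python3 - <<'E'
from h import *
a=cv2.imread("pics/s4.png").astype(float)
s=manip.read_state()
for nm,ch in(("G",a[...,1]),("B-R",a[...,0]-a[...,2]),("R",a[...,2])):
    for seg in(((372.5,212),(379,206)),((373.5,211),(378.5,206.5))):
        e=edge(ch,*seg,n=20,w=3,lo=0,hi=1);d=e[1]*np.sign(e[1][0]);print(nm,e[0],d[1]/d[0],e[2],e[3])
for t in range(0,30,5):
    P=cellpts(s["eef_pos"],-21.05,4,t);d=proj("scene",P["flat_top"])-proj("scene",P["rim_top"]);
    # left silhouette: offset perpendicular in image; take side = -y direction mix
    c=(P["button"]+P["flat"])/2;ax=(P["button"]-P["flat"])/70;K,R,tt=cam("scene");v=c-(-R.T@tt);n=np.cross(ax,v);n/=np.linalg.norm(n)
    L=[proj("scene",c+k*ax+sg*16*n) for sg in(1,-1) for k in(-25,25)]
    print(t,d[1]/d[0],[(np.round(L[i],2).tolist(),round((L[i]-L[i+1])[1]/(L[i]-L[i+1])[0],3)) for i in(0,2)])
x=a[203:234,358:384].astype(int);print("B-R mask");print("\n".join("".join("#" if p[0]-p[2]>4 else "." for p in r) for r in x))
E
```

```text
G [374.22 207.48] -0.9520597 0.12183450162410736 16
G [375.15 206.65] -0.9048086 0.08361304551362991 17
B-R [375.34 206.84] -0.81605065 0.05095994845032692 20
B-R [373.95 207.95] -0.79322314 0.07386904954910278 20
R [374.24 207.51] -0.9022309 0.08935867995023727 17
R [375.15 206.65] -0.9048086 0.08361304551362991 17
0 -1.060642781984785 [([385.7, 215.82], np.float64(-1.102)), ([373.9, 205.2], np.float64(-1.046))]
5 -0.9381096214592155 [([385.2, 217.14], np.float64(-0.982)), ([374.08, 205.86], np.float64(-0.924))]
10 -0.8088054059545456 [([384.55, 218.54], np.float64(-0.856)), ([374.3, 206.53], np.float64(-0.795))]
15 -0.6699570233148632 [([383.74, 220.02], np.float64(-0.72)), ([374.59, 207.19], np.float64(-0.658))]
20 -0.5180450111437462 [([382.69, 221.57], np.float64(-0.572)), ([375.02, 207.85], np.float64(-0.508))]
25 -0.3484050589295767 [([381.34, 223.15], np.float64(-0.407)), ([375.68, 208.52], np.float64(-0.341))]
B-R mask
...#####..#...............
...#####..................
...#####............###..#
...#####...........#######
...####..........#########
...####..........#########
..#####..#.....##########.
..######.....#############
..#####......#############
..#####...################
..####...#################
..#####..#############.###
..#####.##############.###
..########################
..########################
.#####..#######.##########
.#########################
..###################..###
...##################.####
...##############.###.####
...###########.###########
...#####.########..#.###.#
....##########.##.##.###.#
....#############.##.#####
.....###############.#####
......####.########.######
........##################
.........#################
........###########.####..
.......############.####..
......############.#######
```

```bash
python3 -c "
from h import *
go(484.5,-169.3,102,161.7)"
```

```text
t 10.4 pos [584.64 165.74 102.03] yaw 158.89 rp [-89.98   0.14] F [ 0.06  0.51 -0.81] M [ 0.04  0.03 -0.01] gap 31.4
shift m [-0.0272, 0.0002, 0.3486] twist -0.049
```

Call:
play_rows(
  series=[
    [[-0.001,0,0.015],0,1],
    [[-0.003,0,0.04],-0.01,1],
    [[-0.005,0,0.08],-0.01,1],
    [[-0.008,0,0.12],-0.02,1],
    [[-0.012,0,0.16],-0.02,1],
    [[-0.016,0,0.2],-0.03,1],
    [[-0.02,0,0.24],-0.04,1],
    [[-0.023,0,0.28],-0.049,1],
    [[-0.0265,0,0.32],-0.049,1],
    [[-0.0272,0,0.34],-0.049,1],
    [[-0.0272,0,0.3486],-0.049,1],
    [[-0.0272,0,0.3486],-0.049,1],
    [[-0.0272,0.02,0.3486],-0.049,1],
    [[-0.0272,0.045,0.3486],-0.049,1],
    [[-0.0272,0.065,0.3486],-0.049,1],
    [[-0.0272,0.078,0.3486],-0.049,1],
    [[-0.0272,0.082,0.3486],-0.049,1],
    [[-0.0272,0.082,0.3486],-0.049,1],
  ],
)

```text
clock: 12.2
eef_pos: [484.8, -169.0, 20.3]
eef_rot: [-1.57, 0.002, 2.823]
wrist_force: [0.2, 0.2, -1.1]
finger_gap: 31.6
```

```bash
python3 -c "
from h import *
go(484.5,-169.3,11.5,161.7)"
```

```text
t 12.2 pos [ 484.78 -168.99   20.31] yaw 161.73 rp [-89.97   0.13] F [ 0.2   0.15 -1.14] M [ 0.05  0.05 -0.01] gap 31.6
shift m [0.0002, 0.0088, 0.0004] twist 0.0005
```

Call:
play_rows(
  series=[
    [[0,0.002,0.0004],0,1],
    [[0,0.004,0.0004],0,1],
    [[0,0.005,0.0004],0,1],
    [[0,0.006,0.0004],0,1],
    [[0,0.007,0.0004],0,1],
    [[0,0.008,0.0004],0,1],
    [[0,0.009,0.0004],0,1],
    [[0,0.009,0.0004],0,1],
    [[0,0.009,0.0004],0,0.6],
    [[0,0.009,0.0004],0,0.6],
    [[0,0.009,0.0004],0,0.6],
    [[0,0.009,0.0004],0,0.6],
    [[0,0.009,0.0004],0,0.6],
  ],
  squeeze=4,
)

```text
clock: 13.5
eef_pos: [484.7, -169.4, 11.3]
eef_rot: [-1.57, 0.002, 2.823]
wrist_force: [0.3, 0.2, 1.3]
finger_gap: 37.6
```

```bash
python3 - <<'E'
from h import *
s=st()
a=manip.camera("scene");cv2.imwrite("pics/s5.png",a[...,::-1]);o=[190,160]
P=cellpts([484.5,-169.3,11],-18.3,4,23);print({k:(proj("scene",v)-o)*10+4.5 for k,v in P.items()})
cv2.imwrite("pics/m8.png",cv2.resize(a[160:215,190:260],None,fx=10,fy=10,interpolation=2)[...,::-1])
E
```

```text
t 13.5 pos [ 484.67 -169.37   11.31] yaw 161.73 rp [-89.97   0.13] F [0.31 0.16 1.29] M [ 0.03  0.03 -0.02] gap 37.6
{'button': array([363.7 , 409.61]), 'rim_top': array([383.33, 343.61]), 'rim_bot': array([359.51, 470.71]), 'flat': array([534.98, 360.95]), 'flat_top': array([547.1 , 299.67])}
```

View pics/m8.png

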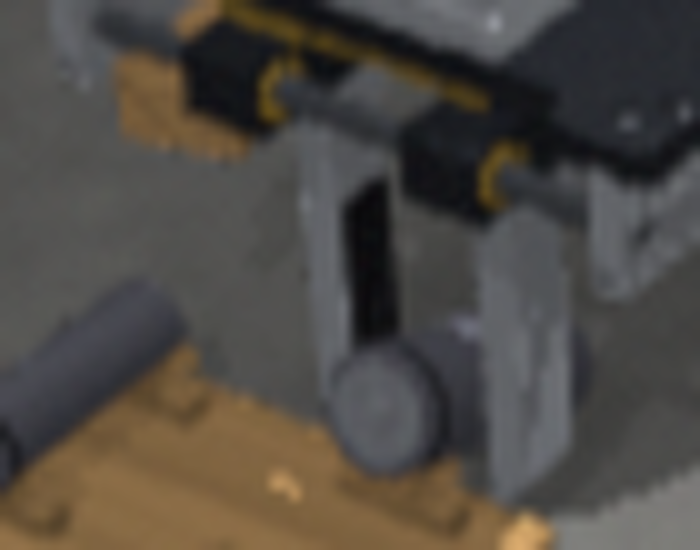

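Call:
play_rows(
  series=[
    [[0,0.0003,0],0,1],
    [[0,0.0003,0],0,1],
    [[0,0.0003,0],0,1],
    [[0,0.0003,0],0,1],
    [[0,0.0003,0],0,1],
    [[0,-0.01,0],0,1],
    [[0,-0.03,0],0,1],
    [[0,-0.055,0],0,1],
    [[0,-0.08,0],0,1],
    [[0,-0.091,0],0,1],
    [[0,-0.091,0],0,1],
    [[0,-0.091,0],0,1],
  ],
  squeeze=20,
)

```text
clock: 14.75
eef_pos: [484.1, -169.1, 101.5]
eef_rot: [-1.57, 0.001, 2.823]
wrist_force: [0.0, -0.2, -0.7]
finger_gap: 31.8
```

```bash
python3 -c "
from h import *
go(584.7,166.5,102,158.95)"
```

```text
t 14.75 pos [ 484.1  -169.11  101.55] yaw 161.72 rp [-89.98   0.07] F [ 0.02 -0.24 -0.75] M [-0.04  0.02 -0.01] gap 31.8
shift m [0.0097, -0.0006, -0.3502] twist 0.0484
```

Call:
play_rows(
  series=[
    [[0.001,0,-0.015],0,1],
    [[0.001,0,-0.04],0.01,1],
    [[0.002,0,-0.07],0.01,1],
    [[0.003,0,-0.1],0.02,1],
    [[0.004,0,-0.13],0.02,1],
    [[0.005,0,-0.16],0.03,1],
    [[0.006,0,-0.19],0.03,1],
    [[0.007,0,-0.22],0.04,1],
    [[0.008,0,-0.25],0.04,1],
    [[0.009,0,-0.28],0.0484,1],
    [[0.0097,0,-0.31],0.0484,1],
    [[0.0097,0,-0.335],0.0484,1],
    [[0.0097,-0.0006,-0.347],0.0484,1],
    [[0.0097,-0.0006,-0.3505],0.0484,1],
    [[0.0097,-0.0006,-0.3505],0.0484,1],
    [[0.0097,-0.0006,-0.3505],0.0484,1],
  ],
)

```text
clock: 16.35
eef_pos: [584.6, 165.9, 101.8]
eef_rot: [-1.57, 0.001, 2.773]
wrist_force: [0.1, -0.4, -1.1]
finger_gap: 31.3
```

```bash
python3 - <<'E'
from h import *
s=st()
a=manip.camera("scene");cv2.imwrite("pics/s6.png",a[...,::-1])
f=a[...,::-1].astype(float)
for nm,ch in(("G",f[...,1]),("B-R",f[...,0]-f[...,2])):
    for seg in(((372,210),(379,206)),((373.5,210),(379,207))):
        e=edge(ch,*seg,n=20,w=3,lo=0,hi=1);d=e[1]*np.sign(e[1][0]);print(nm,e[0],d[1]/d[0],e[2],e[3])
o=[355,195]
for t in(15,20,25):
    P=cellpts(s["eef_pos"],-21.05,4,t);print(t,{k:(proj("scene",v)-o)*16+7.5 for k,v in P.items()})
cv2.imwrite("pics/m9.png",cv2.resize(a[195:232,355:400],None,fx=16,fy=16,interpolation=2)[...,::-1])
E
```

```text
t 16.35 pos [584.58 165.9  101.8 ] yaw 158.91 rp [-89.96   0.06] F [ 0.08 -0.37 -1.15] M [ 0.03 -0.01  0.02] gap 31.3
G [376.5  208.47] -0.5349051 0.16114111244678497 16
G [376.24 208.56] -0.58421385 0.12067754566669464 16
B-R [376.04 208.77] -0.39701435 0.1079186350107193 20
B-R [376.36 208.69] -0.41807926 0.09875182807445526 20
15 {'button': array([181.95, 453.2 ]), 'rim_top': array([221.58, 331.  ]), 'rim_bot': array([164.89, 558.54]), 'flat': array([428.91, 283.05]), 'flat_top': array([457.69, 172.72])}
20 {'button': array([187.18, 433.63]), 'rim_top': array([231.4 , 310.13]), 'rim_bot': array([164.52, 544.32]), 'flat': array([422.35, 306.64]), 'flat_top': array([455.62, 193.88])}
25 {'button': array([193.25, 413.57]), 'rim_top': array([241.71, 289.77]), 'rim_bot': array([165.14, 528.75]), 'flat': array([414.85, 330.7 ]), 'flat_top': array([452.36, 216.3 ])}
```

View pics/m9.png

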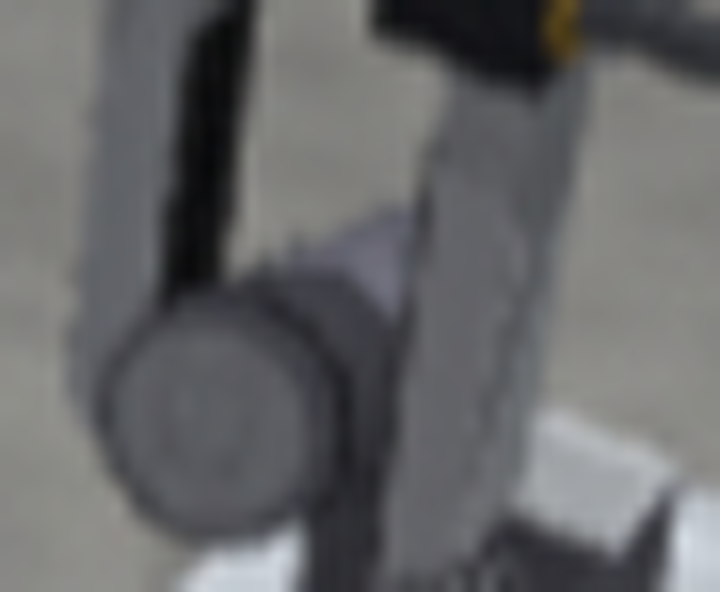

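```bash
python3 - <<'E'
from f import *
T=np.array([584.58,165.9,101.8]);e3x=np.append(ex,0);e3y=np.append(ey,0);o=np.array([355,195])
q=lambda a,b,z:(proj("scene",T+a*e3x+b*e3y+[0,0,z])-o)*16+7.5
for nm,a,b in(("Lpad front",8,-15.7),("Lpad rear",-8,-15.7),("Lout front",8,-28.2),("Rin front",8,15.7),("Rout rear",-8,28.2)):
    for z in(20,30,40,50): print(nm,z,q(a,b,z))
print("per mm ex,ey,z px*16",[q(*v)-q(0,0,20) for v in((1,0,20),(0,1,20),(0,0,21))])
g=cv2.cvtColor(cv2.imread("pics/s6.png"),cv2.COLOR_BGR2GRAY).astype(np.float32)
for r in(100,180,230):
    y=(r-7.5)/16+195
    v=np.array([cv2.getRectSubPix(g,(1,1),(float((c-7.5)/16+355),float(y)))[0,0] for c in range(0,700,4)]);v=cv2.GaussianBlur(v.reshape(1,-1),(0,0),2).ravel();d=np.gradient(v)
    print(r,[(i*4,round(float(d[i]),1)) for i in range(2,len(d)-2) if abs(d[i])>=abs(d[i-1]) and abs(d[i])>abs(d[i+1]) and abs(d[i])>2.5])
E
```

```text
Lpad front 20 [153.11 356.08]
Lpad front 30 [160.31 294.42]
Lpad front 40 [167.6  232.01]
Lpad front 50 [174.98 168.86]
Lpad rear 20 [215.89 290.23]
Lpad rear 30 [223.4  228.74]
Lpad rear 40 [231.   166.52]
Lpad rear 50 [238.69 103.55]
Lout front 20 [ 65.96 319.03]
Lout front 30 [ 72.61 257.48]
Lout front 40 [ 79.34 195.19]
Lout front 50 [ 86.16 132.16]
Rin front 20 [376.21 450.94]
Rin front 30 [384.85 388.99]
Rin front 40 [393.61 326.3 ]
Rin front 50 [402.46 262.84]
Rout rear 20 [527.82 421.09]
Rout rear 30 [537.34 359.2 ]
Rout rear 40 [546.98 296.56]
Rout rear 50 [556.73 233.17]
per mm ex,ey,z px*16 [array([-3.89,  4.17]), array([7.09, 2.99]), array([ 0.8 , -6.14])]
100 [(92, -3.9), (180, -10.3), (244, 12.8), (444, -5.1), (548, 2.9), (588, 5.3)]
180 [(84, -3.2), (176, -9.8), (236, 14.2), (416, -5.7), (576, 7.1)]
230 [(80, -3.5), (164, -10.2), (228, 12.9), (340, -2.5), (412, -3.2), (436, 3.7), (560, 5.3)]
```

```bash
python3 -c "
from h import *
go(584.8,166.6,45,158.95)"
```

```text
t 16.4 pos [584.64 165.85 101.93] yaw 158.9 rp [-89.97   0.06] F [-1.59  0.13 -0.63] M [ 0.03  0.04 -0.05] gap 31.3
shift m [0.0002, 0.0569, -0.0008] twist -0.0009
```

Call:
play_rows(
  series=[
    [[0,0.015,-0.0008],0,1],
    [[0,0.03,-0.0008],0,1],
    [[0,0.04,-0.0008],0,1],
    [[0,0.048,-0.0008],0,1],
    [[0,0.054,-0.0008],0,1],
    [[0.0002,0.0569,-0.0008],0,1],
    [[0.0002,0.0569,-0.0008],0,1],
    [[0.0002,0.0569,-0.0008],0,1],
  ],
)

```text
clock: 17.2
eef_pos: [585.0, 166.7, 45.4]
eef_rot: [-1.571, 0.002, 2.773]
wrist_force: [-0.1, 0.2, -1.6]
finger_gap: 31.3
```

```bash
cat >> f.py <<'E'
def rel(n=0):
    s=st();p=s["eef_pos"];print("tray L",p[:2]@ex-461,p[:2]@ey-365.5,"grip z rel",p[2]+19-38,"F along/lat/z",s["wrist_force"][:2]@ex,s["wrist_force"][:2]@ey,s["wrist_force"][2])
E
python3 -c "
from f import *
rel()"
```

```text
t 17.2 pos [585.01 166.67  45.4 ] yaw 158.9 rp [-89.98   0.09] F [-0.07  0.22 -1.58] M [0.02 0.   0.01] gap 31.3
tray L 25.10104817761311 0.17468771201163236 grip z rel 26.40390373903226 F along/lat/z -0.14256963542074785 0.17683018842322942 -1.5776855732396458
```

Call:
play_rows(
  series=[
    [[0.0028,0.0012,0],0,1],
    [[0.0055,0.0023,0],0,1],
    [[0.0083,0.0035,0],0,1],
    [[0.011,0.0047,0],0,1],
    [[0.011,0.0047,0],0,1],
  ],
)

```text
clock: 17.7
eef_pos: [574.3, 170.8, 40.5]
eef_rot: [-1.57, 0.001, 2.774]
wrist_force: [1.0, 0.4, -1.5]
finger_gap: 31.4
```

```bash
python3 -c "
from f import *
rel()"
```

```text
t 17.7 pos [574.33 170.8   40.54] yaw 158.91 rp [-89.97   0.08] F [ 1.01  0.38 -1.55] M [ 0.06  0.01 -0.03] gap 31.4
tray L 13.653074796232147 0.19387824631445483 grip z rel 21.541198267757572 F along/lat/z 0.8124831203806516 0.7146081423035427 -1.545080084207759
```

Call:
play_rows(
  series=[
    [[0.0014,0.0006,0],0,1],
    [[0.0028,0.0012,0],0,1],
    [[0.0028,0.0012,0],0,1],
  ],
)

```text
clock: 18.0
eef_pos: [571.6, 171.9, 39.3]
eef_rot: [-1.57, 0.001, 2.774]
wrist_force: [0.0, 0.3, -1.7]
finger_gap: 31.9
```

Call:
play_rows(
  series=[
    [[0.001,0.0004,0],0,1],
    [[0.002,0.0008,0],0,1],
    [[0.002,0.0008,0],0,1],
  ],
)

```text
clock: 18.3
eef_pos: [569.9, 172.6, 38.6]
eef_rot: [-1.571, 0.002, 2.774]
wrist_force: [1.6, -1.2, -0.6]
finger_gap: 31.3
```

```bash
python3 -c "
from f import *
rel()"
```

```text
t 18.3 pos [569.88 172.57  38.63] yaw 158.92 rp [-89.98   0.1 ] F [ 1.61 -1.18 -0.65] M [-0.03 -0.23  0.01] gap 31.3
tray L 8.86954800514718 0.2460908162488522 grip z rel 19.626535209389274 F along/lat/z 1.925449918912514 -0.5275196587146583 -0.6460433388303876
```

Call:
play_rows(
  series=[
    [[0.001,0.0004,0],0,1],
    [[0.002,0.0008,0],0,1],
    [[0.002,0.0008,0],0,1],
  ],
)

```text
clock: 18.6
eef_pos: [568.1, 173.3, 37.9]
eef_rot: [-1.571, 0.002, 2.774]
wrist_force: [2.2, -0.5, 1.5]
finger_gap: 31.1
```

Call:
play_rows(
  series=[
    [[0.001,0.0004,0],0,1],
    [[0.002,0.0008,0],0,1],
    [[0.002,0.0008,0],0,1],
  ],
)

```text
clock: 18.9
eef_pos: [566.3, 174.1, 37.3]
eef_rot: [-1.571, 0.003, 2.774]
wrist_force: [3.2, -1.0, 0.9]
finger_gap: 31.4
```

```bash
python3 -c "
from f import *
rel()"
```

```text
t 18.9 pos [566.35 174.1   37.26] yaw 158.92 rp [-90.01   0.15] F [ 3.22 -0.95  0.85] M [-0.17 -0.57  0.05] gap 31.4
tray L 5.0179662168724235 0.40217335560339507 grip z rel 18.255416913764478 F along/lat/z 3.347066435461029 0.2665386887553502 0.850764484267974
```

Call:
play_rows(
  series=[
    [[0.0008,0.0005,0.0002],0,1],
    [[0.0015,0.001,0.0003],0,1],
    [[0.0015,0.001,0.0003],0,1],
  ],
)

```text
clock: 19.2
eef_pos: [564.9, 174.4, 36.3]
eef_rot: [-1.571, 0.003, 2.774]
wrist_force: [4.0, -1.4, 2.4]
finger_gap: 31.3
```

```bash
python3 -c "
from f import *
rel()"
```

```text
t 19.2 pos [564.9  174.39  36.32] yaw 158.92 rp [-90.02   0.16] F [ 3.98 -1.42  2.41] M [-0.14 -0.7   0.02] gap 31.3
tray L 3.5643138581324365 0.15836157018748054 grip z rel 17.31506791510168 F along/lat/z 4.22249498280161 0.10504852584064556 2.414674784943825
```

Call:
play_rows(
  series=[
    [[0.0008,0,0],0,1],
    [[0.0015,0,0],0,1],
    [[0.0022,0,0],0,1],
    [[0.0022,0,0],0,1],
  ],
)

```text
clock: 19.6
eef_pos: [563.0, 175.2, 36.4]
eef_rot: [-1.571, 0.003, 2.774]
wrist_force: [4.9, -1.9, 2.6]
finger_gap: 31.6
```

```bash
python3 -c "
from f import *
rel()"
```

```text
t 19.6 pos [562.96 175.19  36.43] yaw 158.92 rp [-90.03   0.19] F [ 4.95 -1.89  2.62] M [-0.24 -0.75  0.03] gap 31.6
tray L 1.4662050394751418 0.20272187305118905 grip z rel 17.431415580323332 F along/lat/z 5.294334426393896 0.015126379636172754 2.6162618476807187
```

Call:
play_rows(
  series=[
    [[0.0003,0.001,0],0,1],
    [[0.0005,0.002,0],0,1],
    [[0.0005,0.003,0],0,1],
    [[0.0005,0.004,0],0,1],
  ],
)

```text
clock: 20.0
eef_pos: [562.8, 175.3, 32.7]
eef_rot: [-1.572, 0.004, 2.774]
wrist_force: [5.0, -2.7, 2.8]
finger_gap: 31.7
```

```bash
python3 -c "
from f import *
rel()"
```

```text
t 20.0 pos [562.81 175.34  32.7 ] yaw 158.92 rp [-90.05   0.23] F [ 5.05 -2.66  2.76] M [-0.3  -0.87 -0.02] gap 31.7
tray L 1.275804531628694 0.2930733713876066 grip z rel 13.696724867707601 F along/lat/z 5.667751470260291 -0.6710651158777623 2.7599302122068785
```

Call:
play_rows(
  series=[
    [[-0.0001,0.001,0],0,1],
    [[-0.0002,0.002,0],0,1],
    [[-0.0003,0.003,0],0,1],
    [[-0.0003,0.004,0],0,1],
  ],
)

```text
clock: 20.4
eef_pos: [563.7, 175.1, 29.2]
eef_rot: [-1.572, 0.006, 2.774]
wrist_force: [6.2, -3.2, 5.3]
finger_gap: 31.6
```

```bash
python3 -c "
from f import *
rel()"
```

```text
t 20.4 pos [563.72 175.06  29.2 ] yaw 158.92 rp [-90.08   0.32] F [ 6.19 -3.2   5.26] M [-0.52 -1.01  0.04] gap 31.6
tray L 2.221028279060988 0.3600490553438931 grip z rel 10.197811365256115 F along/lat/z 6.924432075202429 -0.7642669422850662 5.255426044897078
```

Call:
play_rows(
  series=[
    [[-0.0005,-0.0003,0],0,1],
    [[-0.001,-0.0003,0],0,1],
    [[-0.001,-0.0003,0],0,1],
  ],
)

```text
clock: 20.7
eef_pos: [564.6, 174.7, 29.5]
eef_rot: [-1.572, 0.005, 2.774]
wrist_force: [4.6, -1.3, 2.1]
finger_gap: 31.6
```

```bash
python3 - <<'E'
from f import *
rel()
a=manip.camera("scene");cv2.imwrite("pics/s7.png",a[...,::-1])
s=manip.read_state()
x=a[225:262,358:392].astype(int)
f=a[...,::-1].astype(float)
P=cellpts(s["eef_pos"],-21.05,4,14);print({k:proj("scene",v) for k,v in P.items()})
print("\n".join(" ".join("%3d"%p[1] for p in r) for r in x))
E
```

```text
t 20.7 pos [564.63 174.67  29.45] yaw 158.92 rp [-90.08   0.31] F [ 4.58 -1.32  2.15] M [-0.24 -0.71  0.08] gap 31.6
tray L 3.216033731863604 0.31616362091318706 grip z rel 10.45252334620531 F along/lat/z 4.751097393861795 0.41780723308269885 2.1460759665597986
{'button': array([368.28, 244.33]), 'rim_top': array([370.58, 237.23]), 'rim_bot': array([367.32, 250.32]), 'flat': array([382.95, 232.77]), 'flat_top': array([384.62, 226.4 ])}
133 130 130 134 131 114 100 100 100  99  57  18  11  49 155 199 107  53  47  46  47  51  46  65  83 104  94  90  92  91  90  79  85  87
142 136 132 132 131 110 100  99  99 101  49  21  10  51 161 199  99  51  47  48  49  53  48  48  50  65  89  91  90  92  93  84  86  88
143 141 135 133 132 106  99  99 101  98  43  16  10  59 179 199  86  50  48  47  48  50  51  51  47  52  93  94  92  91  95  87  85  92
141 141 135 134 131 104 100 100 101  96  36  12  15  76 201 190  83  50  47  48  50  55  57  58  56  63  99  99  95  93  92  87  85  89
139 142 136 134 131 108  99 101 101  92  32  12  21  88 201 166  73  49  50  64  71  78  81  79  70  78  99 101 100 
[... 3671 characters left out ...]
 212 211 214 214 212
 54  57  59  63  59  57  58  55  55  55  56  55  56  55  56  55  55  58  51  50  51  77  81  98 118 173 211 215 213 212 214 214 213 211
 54  54  56  55  54  58  60  52  54  54  54  55  54  55  56  56  56  57  51  49  52  90  97 120 165 212 216 213 212 214 214 213 212 212
 56  57  55  55  54  54  55  49  54  53  57  59  56  55  54  54  55  56  51  51  55  99 113 147 208 215 215 212 215 214 213 213 212 216
 70  63  57  54  55  56  55  55  54  49  57  63  57  57  55  56  56  54  54  54  55  98 138 188 214 214 213 213 214 214 213 213 213 216
109  99  79  62  58  57  54  54  54  54  55  60  58  62  60  57  56  55  55  48  61 121 188 213 213 213 213 214 213 213 213 214 215 214
```

Call:
play_rows(
  series=[
    [[0.0005,0,0],0,1],
    [[0.001,0.0005,0],0,1],
    [[0.001,0.001,0],0,1],
    [[0.001,0.0015,0],0,1],
    [[0.001,0.0015,0],0,1],
    [[0.001,0.0015,0],0,1],
  ],
  squeeze=14,
)

```text
clock: 21.35
eef_pos: [564.1, 175.0, 28.3]
eef_rot: [-1.572, 0.007, 2.774]
wrist_force: [5.4, -2.4, 4.1]
finger_gap: 31.6
```

```bash
python3 -c "
from f import *
rel()"
```

```text
t 21.35 pos [564.12 174.96  28.28] yaw 158.92 rp [-90.1    0.38] F [ 5.36 -2.37  4.1 ] M [-0.38 -0.94  0.01] gap 31.6
tray L 2.629691431819026 0.4038149547941998 grip z rel 9.280424042773042 F along/lat/z 5.854166474021426 -0.29077449828124924 4.102264437286683
```

Call:
play_rows(
  series=[
    [[-0.0002,0.0007,0],0,1],
    [[-0.0003,0.0014,0],0,1],
    [[-0.0004,0.002,0],0,1],
    [[-0.0004,0.0025,0],0,1],
    [[-0.0004,0.0025,0],0,1],
  ],
)

```text
clock: 21.85
eef_pos: [564.7, 174.8, 25.9]
eef_rot: [-1.573, 0.007, 2.774]
wrist_force: [5.8, -1.6, 2.8]
finger_gap: 31.5
```

```bash
python3 -c "
from f import *
rel()"
```

```text
t 21.85 pos [564.73 174.76  25.86] yaw 158.92 rp [-90.11   0.41] F [ 5.79 -1.56  2.78] M [-0.34 -0.86 -0.  ] gap 31.5
tray L 3.2722418344666266 0.4421809037436901 grip z rel 6.856887469960689 F along/lat/z 5.960983993959422 0.622649233209851 2.7788727491748846
```

Call:
play_rows(
  series=[
    [[-0.0003,0.0007,0],0,1],
    [[-0.0004,0.0014,0],0,1],
    [[-0.0005,0.002,0],0,1],
    [[-0.0005,0.0025,0],0,1],
    [[-0.0005,0.0025,0],0,1],
  ],
)

```text
clock: 22.35
eef_pos: [565.4, 174.6, 23.8]
eef_rot: [-1.573, 0.008, 2.774]
wrist_force: [3.1, -3.3, 7.4]
finger_gap: 31.6
```

```bash
python3 -c "
from f import *
rel()"
```

```text
t 22.35 pos [565.4  174.58  23.81] yaw 158.92 rp [-90.12   0.43] F [ 3.13 -3.25  7.43] M [-0.39 -0.39  0.06] gap 31.6
tray L 3.968151002434979 0.5109518466018699 grip z rel 4.809309211153291 F along/lat/z 4.09316871153418 -1.9084979964565092 7.434925123773705
```

Call:
play_rows(
  series=[
    [[0.0003,-0.0008,-0.0003],0,1],
    [[0.0006,-0.001,-0.0003],0,1],
    [[0.001,-0.001,-0.0003],0,1],
    [[0.001,-0.001,-0.0003],0,1],
  ],
)

```text
clock: 22.75
eef_pos: [564.3, 175.2, 24.5]
eef_rot: [-1.573, 0.007, 2.774]
wrist_force: [4.2, -2.9, 0.3]
finger_gap: 31.6
```

```bash
python3 - <<'E'
from f import *
rel()
s=manip.read_state();a=manip.camera("scene");cv2.imwrite("pics/s8.png",a[...,::-1])
for t in(0,5,10): print(t,{k:proj("scene",v) for k,v in cellpts(s["eef_pos"],-21.05,4,t).items()})
x=a[236:262,358:384].astype(int)
print("\n".join(" ".join("%3d"%p[1] for p in r) for r in x))
E
```

```text
t 22.75 pos [564.32 175.21  24.51] yaw 158.93 rp [-90.1   0.4] F [ 4.17 -2.87  0.3 ] M [-0.39 -0.67  0.05] gap 31.6
tray L 2.729768046577931 0.7146960376665561 grip z rel 5.511996744693882 F along/lat/z 4.919541700680021 -1.178189496203477 0.30135835406094047
0 {'button': array([367.77, 248.93]), 'rim_top': array([369.21, 242.47]), 'rim_bot': array([367.75, 253.69]), 'flat': array([383.7 , 230.89]), 'flat_top': array([384.54, 225.28])}
5 {'button': array([367.92, 247.95]), 'rim_top': array([369.68, 241.22]), 'rim_bot': array([367.56, 253.17]), 'flat': array([383.49, 232.1 ]), 'flat_top': array([384.63, 226.19])}
10 {'button': array([368.12, 246.91]), 'rim_top': array([370.18, 239.96]), 'rim_bot': array([367.43, 252.55]), 'flat': array([383.21, 233.38]), 'flat_top': array([384.65, 227.21])}
140 140 143 167 145 103  98 100  98  45  18  30  50  74  67  67  71  69  70  70  68  74 100 108  76  99
136 141 164 207 141 101 100 101  99  41  29  60  62  66  67  70  70  70  71  70  69  69  72  94  82  99
135 159 201 217 139 100  99 102  96  43  48  76  66  67  70  72  72  71  69  69  68  67  66
[... 1704 characters left out ...]
  55  55  56  56  55  55  58  62  70  76  78  72  75  63  70  81  84 102 108
 58  62  61  60  57  55  56  55  55  55  55  56  56  55  56  56  60  71  56  61  56  70  79  77  82 124
 54  57  59  63  59  58  58  56  55  56  56  54  57  56  56  56  57  59  52  50  55  72  80  80 103 173
 55  54  56  55  55  59  60  52  54  55  55  55  55  56  56  54  54  57  53  50  51  73  93 102 164 212
 57  55  56  56  55  56  55  49  54  51  55  59  55  55  56  56  55  55  51  52  50  73 113 147 209 217
 71  62  57  56  54  55  54  53  55  48  59  61  56  58  57  56  55  54  57  53  51  83 137 190 213 214
109 100  79  63  58  57  56  55  55  53  56  59  57  61  61  57  55  54  56  48  60 121 190 213 214 213
```

```bash
python3 - <<'E'
from f import *
for z in(46,48.3,50):
  for u in((369.5,247.5),(369.5,247),(370,247.5)):
    p=on("scene",u,z);print(z,u,"along",p[:2]@ex,"lat",p[:2]@ey)
# lateral of cell vs tray: predicted lateral of button from robot
s=manip.read_state();P=cellpts(s["eef_pos"],-21.05,4,9);print({k:(v[:2]@ex,v[:2]@ey,v[2]) for k,v in P.items()})
E
```

```text
46 (369.5, 247.5) along 491.27820859194077 lat 368.1147782963406
46 (369.5, 247) along 489.93845271634626 lat 367.3712429546039
46 (370, 247.5) along 490.6720577607545 lat 368.95692816706645
48.3 (369.5, 247.5) along 493.57191465532355 lat 369.1372828491937
48.3 (369.5, 247) along 492.2361669962511 lat 368.3959719803598
48.3 (370, 247.5) along 492.9675772767377 lat 369.97691321686125
50 (369.5, 247.5) along 495.26726261521515 lat 369.89304708391126
50 (369.5, 247) along 493.93447755096355 lat 369.1533803907011
50 (370, 247.5) along 494.66426561463817 lat 370.73081521018776
{'button': (np.float64(494.3971220214348), np.float64(366.21191181095446), np.float64(48.40363906396061)), 'rim_top': (np.float64(488.93110555900586), np.float64(366.2119118109545), np.float64(63.737349118362125)), 'rim_bot': (np.float64(493.93700844029314), np.float64(366.2119118109545), np.float64(32.13132221931772)), 'flat': (np.float64(425.25893817977527), np.float64(366.2119118109545), np.float64(37.45322651114445)), 'flat_top': (np.float64(422.7559867391316), np.float64(366.2119118109545), np.float64(53.256239960666655))}
```

Call:
play_rows(
  series=[
    [[0,0,0.0005],0,1],
    [[0,0,0.001],0,1],
    [[0,0,0.0012],0,1],
    [[0,0,0.0012],0,1],
  ],
)

```text
clock: 23.2
eef_pos: [563.9, 174.1, 24.6]
eef_rot: [-1.573, 0.007, 2.774]
wrist_force: [4.7, -0.3, 0.2]
finger_gap: 31.4
```

```bash
python3 -c "
from f import *
rel()"
```

```text
t 23.2 pos [563.93 174.13  24.56] yaw 158.92 rp [-90.11   0.41] F [ 4.73 -0.31  0.23] M [ 0.01 -0.76 -0.07] gap 31.4
tray L 2.752003612804401 -0.4327551601673463 grip z rel 5.556781270924418 F along/lat/z 4.530843297029628 1.4095417131809673 0.2278760299487339
```

Call:
play_rows(
  series=[
    [[0.0005,0,-0.0004],0,1],
    [[0.001,0.0005,-0.0004],0,1],
    [[0.001,0.001,-0.0004],0,1],
    [[0.001,0.0015,-0.0004],0,1],
    [[0.001,0.0015,-0.0004],0,1],
  ],
)

```text
clock: 23.7
eef_pos: [563.2, 174.7, 23.2]
eef_rot: [-1.573, 0.007, 2.774]
wrist_force: [5.0, -3.8, 1.2]
finger_gap: 31.6
```

```bash
python3 -c "
from f import *
rel()"
```

```text
t 23.7 pos [563.24 174.71  23.16] yaw 158.92 rp [-90.1    0.42] F [ 5.   -3.83  1.23] M [-0.39 -0.69 -0.02] gap 31.6
tray L 1.9023441524765303 -0.14509867111081576 grip z rel 4.159521529476663 F along/lat/z 6.0389845142128085 -1.7823663703923907 1.2290916982981754
```

Call:
play_rows(
  series=[
    [[-0.0003,0.0006,0.0001],0,1],
    [[-0.0005,0.0012,0.0001],0,1],
    [[-0.0005,0.0018,0.0001],0,1],
    [[-0.0005,0.002,0.0001],0,1],
    [[-0.0005,0.002,0.0001],0,1],
  ],
)

```text
clock: 24.2
eef_pos: [563.6, 174.5, 21.3]
eef_rot: [-1.573, 0.007, 2.774]
wrist_force: [0.7, -2.4, 3.6]
finger_gap: 31.7
```

```bash
python3 -c "
from f import *
rel()"
```

```text
t 24.2 pos [563.63 174.49  21.29] yaw 158.93 rp [-90.1    0.42] F [ 0.72 -2.41  3.59] M [-0.2  -0.14  0.04] gap 31.7
tray L 2.3482064437636154 -0.21128306888141424 grip z rel 2.2921735470094404 F along/lat/z 1.5382632491395165 -1.9852691315253395 3.5852473733265793
```

```bash
python3 - <<'E'
from f import *
s=manip.read_state();a=manip.camera("scene");cv2.imwrite("pics/s9.png",a[...,::-1]);rel()
for t in(0,4): print(t,{k:proj("scene",v) for k,v in cellpts(s["eef_pos"],-21.05,4,t).items()})
x=a[238:258,360:384].astype(int)
print("\n".join(str(238+i)+": "+" ".join("%3d"%p[1] for p in r) for i,r in enumerate(x)))
E
```

```text
t 24.25 pos [563.63 174.5   21.3 ] yaw 158.93 rp [-90.1    0.42] F [ 0.82 -1.44  5.08] M [-0.14 -0.08  0.1 ] gap 31.6
tray L 2.3416694835906924 -0.19995176966438066 grip z rel 2.301630709293221 F along/lat/z 1.2803172455702818 -1.0492284501280427 5.078013615076137
0 {'button': array([367.32, 249.78]), 'rim_top': array([368.76, 243.34]), 'rim_bot': array([367.31, 254.51]), 'flat': array([383.23, 231.75]), 'flat_top': array([384.07, 226.16])}
4 {'button': array([367.44, 249.  ]), 'rim_top': array([369.13, 242.34]), 'rim_bot': array([367.15, 254.11]), 'flat': array([383.07, 232.71]), 'flat_top': array([384.15, 226.87])}
238: 200 203 113  97 101 100  76  28  34  51  63  67  71  73  73  74  72  69  70  68  72  85  99 100
239: 218 185 107  97  99 101  71  43  52  64  67  70  73  73  74  73  71  71  68  68  67  74  98 100
240: 220 189 110  98 101  99  66  59  62  67  70  73  76  75  73  72  70  70  69  67  62  56  97 100
241: 219 178 107  98  99  85  62  52  55  59  68  74  74  73  72  71  68  69  67  65  62  59  98 102
242: 215 151 103  91  83  57  49  45  50  54  58  63  67  72  70  68  6
[... 844 characters left out ...]
55  55  56  58  69  75  78  84  78  86  80  80  86  82  59  50  35  64  72  67  98 101 101  99
252:  55  57  56  54  56  58  69  75  76  83  76  75  81  77  58  44  48  73  89  71  98 100 100 100
253:  54  56  55  55  55  56  56  58  63  73  74  77  80  72  62  47  62  77  99  74  97  98 101 107
254:  55  56  56  56  54  56  56  56  56  55  63  72  74  77  74  69  76  77  78  72  91  87  96 112
255:  57  55  54  57  54  54  56  56  54  55  55  58  61  71  76  78  74  74  63  72  76  76  79 107
256:  60  58  59  56  55  55  55  56  55  56  55  55  56  57  59  71  56  60  54  72  79  78  80 125
257:  59  63  59  57  58  55  55  56  55  55  56  57  55  56  56  58  52  48  49  73  81  79 103 174
```

Call:
play_rows(
  series=[
    [[0.0004,-0.0003,0],0,1],
    [[0.0008,-0.0003,0],0,1],
    [[0.001,-0.0003,0],0,1],
  ],
)

```text
clock: 24.55
eef_pos: [563.0, 174.7, 21.6]
eef_rot: [-1.573, 0.008, 2.774]
wrist_force: [5.1, -2.7, 1.5]
finger_gap: 31.3
```

```bash
python3 -c "
from f import *
rel()"
```

```text
t 24.55 pos [563.   174.7   21.58] yaw 158.93 rp [-90.11   0.46] F [ 5.11 -2.71  1.48] M [-0.37 -0.89  0.  ] gap 31.3
tray L 1.6819760874410008 -0.2340714763562346 grip z rel 2.579035616733691 F along/lat/z 5.7395104121935585 -0.6918247198976726 1.475542842169539
```

Call:
play_rows(
  series=[
    [[0.0003,0.0005,0],0,1],
    [[0.0003,0.001,0],0,1],
    [[0.0003,0.0014,0],0,1],
    [[0.0003,0.0014,0],0,1],
  ],
)

```text
clock: 24.95
eef_pos: [563.1, 174.7, 20.2]
eef_rot: [-1.573, 0.009, 2.774]
wrist_force: [4.8, -2.3, 2.6]
finger_gap: 31.6
```

```bash
python3 -c "
from f import *
rel()"
```

```text
t 24.95 pos [563.15 174.7   20.24] yaw 158.92 rp [-90.13   0.52] F [ 4.79 -2.29  2.58] M [-0.36 -0.82  0.01] gap 31.6
tray L 1.8174788744578336 -0.18142094993061164 grip z rel 1.2385632707293581 F along/lat/z 5.295203372826957 -0.4117955283652756 2.5827845233561546
```

Passing well. Continue down.

Call:
play_rows(
  series=[
    [[0.0002,0.0005,0],0,1],
    [[0.0002,0.001,0],0,1],
    [[0.0002,0.0013,0],0,1],
    [[0.0002,0.0013,0],0,1],
  ],
)

```text
clock: 25.35
eef_pos: [563.1, 174.8, 19.2]
eef_rot: [-1.573, 0.009, 2.774]
wrist_force: [2.5, -1.5, 6.5]
finger_gap: 31.3
```

```bash
python3 -c "
from f import *
rel()"
```

```text
t 25.35 pos [563.14 174.8   19.25] yaw 158.93 rp [-90.14   0.54] F [ 2.49 -1.47  6.45] M [-0.35 -0.41  0.02] gap 31.3
tray L 1.774520729700157 -0.09449408479412114 grip z rel 0.24963147876225378 F along/lat/z 2.8516618998674317 -0.4787023811353259 6.452558123347337
```

Call:
play_rows(
  series=[
    [[0.0003,-0.0004,0],0,1],
    [[0.0003,-0.0006,0],0,1],
    [[0.0003,-0.0006,0],0,1],
  ],
)

```text
clock: 25.65
eef_pos: [562.8, 174.9, 19.6]
eef_rot: [-1.573, 0.009, 2.774]
wrist_force: [4.2, -1.7, 0.2]
finger_gap: 31.6
```

```bash
python3 - <<'E'
from f import *
s=manip.read_state();a=manip.camera("scene");cv2.imwrite("pics/s10.png",a[...,::-1]);rel()
cv2.imwrite("pics/m10.png",cv2.resize(a[215:270,345:410],None,fx=12,fy=12,interpolation=2)[:600,...,::-1])
for t in(0,4): print(t,{k:(proj("scene",v)-[345,215])*12+5.5 for k,v in cellpts(s["eef_pos"],-21.05,4,t).items()})
x=a[238:258,360:384].astype(int)
print("\n".join(str(238+i)+": "+" ".join("%3d"%p[1] for p in r) for i,r in enumerate(x)))
E
```

```text
t 25.7 pos [562.85 174.87  19.6 ] yaw 158.92 rp [-90.14   0.54] F [ 4.69 -2.14  1.08] M [-0.3  -0.82  0.03] gap 31.4
tray L 1.4815744953766625 -0.13743165602789986 grip z rel 0.6026610547526161 F along/lat/z 5.1454541404074945 -0.311594528120245 1.0782861170657987
0 {'button': array([275.23, 427.21]), 'rim_top': array([292.45, 350.06]), 'rim_bot': array([275.1 , 483.93]), 'flat': array([465.82, 210.96]), 'flat_top': array([475.86, 144.02])}
4 {'button': array([276.61, 417.91]), 'rim_top': array([296.88, 338.13]), 'rim_bot': array([273.23, 479.1 ]), 'flat': array([463.88, 222.51]), 'flat_top': array([476.81, 152.62])}
238: 202 216 134 100 100  99  90  32  27  50  61  66  68  73  75  76  76  75  71  69  74  86  88  98
239: 219 218 122  97  98 100  79  32  54  72  66  68  73  75  77  75  75  73  71  69  67  73  97 101
240: 222 204 112  96 101  99  79  56  73  85  72  74  75  77  77  74  72  71  69  68  63  54  98 100
241: 218 183 107  97 101  96  77  71  66  69  71  76  79  76  73  72  71  69  69  68  62  54  99 100
242: 216 171 106  99  98  77  56  56  57  63  70  77  77  76  73  72  7
[... 844 characters left out ...]
56  57  56  59  67  76  78  83  81  91  82  81  84  72  58  50  32  52  68  62  79  99 100 100
252:  55  54  56  56  56  59  68  75  75  86  77  74  81  73  57  48  39  64  85  76  89 100 101  99
253:  55  56  54  55  57  54  56  58  61  73  74  79  78  70  62  52  61  76  96  86 100 101  97 103
254:  55  55  54  55  54  56  56  55  56  57  62  72  74  77  75  70  75  77  78  67  92  90  88 106
255:  59  55  56  56  55  56  56  56  56  55  56  58  60  71  77  79  73  75  63  68  83  77  76  98
256:  60  60  56  56  55  54  55  55  56  56  54  55  56  56  61  71  55  61  53  69  81  78  78 112
257:  59  63  59  58  58  55  55  56  54  55  56  57  55  55  55  59  50  49  49  73  79  80 104 172
```

Call:
play_rows(
  series=[
    [[0.0005,0,0],0,1],
    [[0.0007,0.0003,0],0,1],
    [[0.0007,0.0007,0],0,1],
    [[0.0007,0.0007,0],0,1],
  ],
)

```text
clock: 26.1
eef_pos: [562.5, 175.0, 19.2]
eef_rot: [-1.573, 0.01, 2.774]
wrist_force: [3.5, -2.9, 5.8]
finger_gap: 31.8
```

```bash
python3 -c "
from f import *
rel()"
```

```text
t 26.1 pos [562.52 175.05  19.22] yaw 158.92 rp [-90.15   0.59] F [ 3.47 -2.86  5.84] M [-0.49 -0.58  0.04] gap 31.8
tray L 1.1097422016142673 -0.08449832527338685 grip z rel 0.22488884535365372 F along/lat/z 4.2638059449023284 -1.4247553199218226 5.835922374161274
```

Call:
play_rows(
  series=[
    [[-0.0003,-0.0003,0],0,1],
    [[-0.0006,-0.0003,0],0,1],
    [[-0.0009,-0.0003,0],0,1],
    [[-0.0009,-0.0003,0],0,1],
  ],
)

```text
clock: 26.5
eef_pos: [563.1, 174.8, 19.3]
eef_rot: [-1.573, 0.01, 2.774]
wrist_force: [1.5, -0.8, 1.7]
finger_gap: 31.8
```

```bash
python3 -c "
from f import *
rel()"
```

```text
t 26.5 pos [563.12 174.76  19.31] yaw 158.92 rp [-90.14   0.56] F [ 1.47 -0.77  1.69] M [-0.06 -0.25 -0.03] gap 31.8
tray L 1.7745334565904045 -0.14039895710055816 grip z rel 0.30866089253446205 F along/lat/z 1.6470372387224703 -0.18650212985461553 1.686419454794596
```

Call:
play_rows(
  series=[
    [[-0.0003,0,0],0,1],
    [[-0.0005,0,0],0,1],
    [[-0.0005,0,0],0,1],
  ],
)

```text
clock: 26.8
eef_pos: [563.2, 174.7, 19.3]
eef_rot: [-1.573, 0.009, 2.774]
wrist_force: [-2.0, -0.4, 4.4]
finger_gap: 31.6
```

```bash
python3 - <<'E'
from f import *
rel()
a=manip.camera("scene");cv2.imwrite("pics/s11.png",a[...,::-1])
x=a[240:257,360:384].astype(int)
print("\n".join(str(240+i)+": "+" ".join("%3d"%p[1] for p in r) for i,r in enumerate(x)))
E
```

```text
t 26.8 pos [563.17 174.72  19.25] yaw 158.93 rp [-90.12   0.5 ] F [-2.01 -0.41  4.39] M [0.13 0.55 0.02] gap 31.6
tray L 1.832251827055245 -0.15705639784192726 grip z rel 0.2547112160182081 F along/lat/z -1.7281694809020993 -1.100394824953039 4.386682903972619
240: 218 179 107  97 101 100  74  53  61  81  70  73  75  79  78  75  72  70  69  68  66  64  97 100
241: 220 186 109  97 101  98  73  69  64  70  73  77  78  77  75  72  72  69  67  68  63  62  99 101
242: 217 169 105  99 100  86  62  56  64  68  76  80  77  76  72  72  69  67  66  66  63  74 100 101
243: 213 134 100  97  85  52  50  49  57  55  68  73  75  74  72  68  69  67  66  63  60  78  99 101
244: 216 139 107  87  62  49  61  60  66  55  51  54  64  72  69  69  66  66  64  60  52  80  99  98
245: 203 135 108  64  61  62  65  66  73  71  64  53  48  61  67  68  67  65  61  58  49  86 100 101
246: 153  93  83  63  74  76  76  74  75  72  67  67  55  45  57  66  63  62  60  55  50  97 102 100
247:  82  68  61  75  84  83  84  85  85  83  71  64  66  54  44  55  62  59  58  53  53  98 101  99
248:  76  71  67  83  85  83  8
[... 177 characters left out ...]
56  60  70  77  77  81  88 100  97  94  85  85  82  64  58  45  35  49  54  63  78 100 100 100
251:  56  53  56  58  68  76  77  84  80  92  81  80  83  72  60  51  35  52  61  63  87 100  99 101
252:  54  55  56  55  54  57  68  75  77  84  75  74  81  70  57  46  44  68  84  69  98 100  99  99
253:  56  55  56  55  54  56  56  58  62  74  73  77  78  70  61  44  58  75  94  72  99 100  99 103
254:  55  55  56  54  55  56  56  56  56  56  62  71  74  79  74  61  74  78  79  66  93  95  93 105
255:  57  57  55  54  55  56  55  56  55  55  56  56  62  71  76  77  74  74  64  68  82  83  78  97
256:  61  60  57  55  54  56  56  55  57  56  56  55  57  57  61  72  55  60  54  69  76  79  77 112
```

```bash
python3 - <<'E'
from f import *
for t in(0,2,4,6,8):
    r=np.radians(t);ax=np.append(ex*np.cos(r),np.sin(r));up=np.append(-ex*np.sin(r),np.cos(r))
    tip=np.append(497.2*ex+367.2*ey,38+70*np.sin(r)+16*(np.cos(r)-1))
    face=tip-3*ax
    print(t,"tip",proj("scene",tip),"rim top",proj("scene",face+16*up),"rim left",proj("scene",face-16*np.append(ey,0)),"rim right",proj("scene",face+16*np.append(ey,0)),"flat crown",proj("scene",tip-70*ax+16*up))
print("wall top inner",[proj("scene",np.append(497.2*ex+(367.2+k)*ey,42)) for k in(-18,0,18)],"outer",[proj("scene",np.append(503.2*ex+(367.2+k)*ey,42)) for k in(-18,0,18)])
E
```

```text
0 tip [367.35 251.71] rim top [368.79 245.28] rim left [361.35 247.84] rim right [374.86 254.01] flat crown [384.11 228.01]
2 tip [367.46 250.86] rim top [369.03 244.31] rim left [361.44 247.03] rim right [374.97 253.2 ] flat crown [384.23 227.89]
4 tip [367.57 250.02] rim top [369.27 243.35] rim left [361.54 246.22] rim right [375.09 252.39] flat crown [384.32 227.8 ]
6 tip [367.68 249.18] rim top [369.5 242.4] rim left [361.63 245.43] rim right [375.2  251.59] flat crown [384.39 227.75]
8 tip [367.78 248.35] rim top [369.73 241.48] rim left [361.72 244.64] rim right [375.31 250.8 ] flat crown [384.44 227.74]
wall top inner [array([359.96, 246.86]), array([367.53, 250.31]), array([375.22, 253.82])] outer [array([358.52, 248.45]), array([366.11, 251.93]), array([373.81, 255.46])]
```

View pics/m10.png

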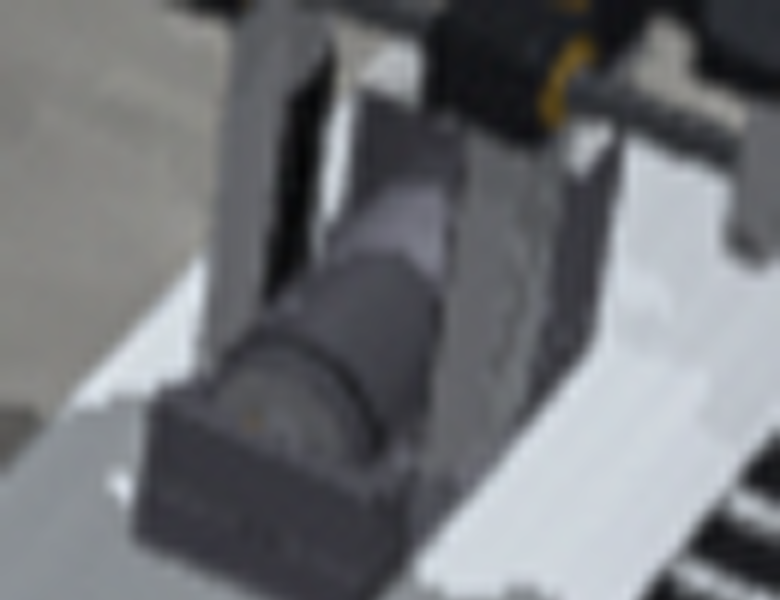

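Call:
play_rows(
  series=[
    [[0.0004,-0.0003,0],0,1],
    [[0.0009,-0.0003,0],0,1],
    [[0.0012,0,0],0,1],
    [[0.0012,0.0003,0],0,1],
    [[0.0012,0.0003,0],0,1],
  ],
)

```text
clock: 27.35
eef_pos: [562.7, 175.0, 19.3]
eef_rot: [-1.573, 0.01, 2.774]
wrist_force: [5.1, -3.1, 3.3]
finger_gap: 31.6
```

```bash
python3 - <<'E'
from f import *
rel()
a=manip.camera("scene");cv2.imwrite("pics/s12.png",a[...,::-1])
x=a[240:254,360:378].astype(int)
print("\n".join(str(240+i)+": "+" ".join("%3d"%p[1] for p in r) for i,r in enumerate(x)))
E
```

```text
t 27.35 pos [562.7  174.96  19.28] yaw 158.92 rp [-90.15   0.59] F [ 5.05 -3.05  3.28] M [-0.45 -0.74 -0.01] gap 31.6
tray L 1.304615410225324 -0.10821293831287448 grip z rel 0.2824765115759931 F along/lat/z 5.81254217957001 -1.0358929712026868 3.28387031728907
240: 221 202 114  97 100 101  82  46  58  83  71  73  77  79  76  75  72  70
241: 219 176 106  97 101 100  79  59  64  69  74  76  79  77  75  74  71  70
242: 216 170 106 100  99  86  63  53  59  68  76  77  76  76  73  70  69  68
243: 215 146 102  97  86  55  49  50  52  59  66  69  75  75  71  70  68  67
244: 216 149 107  86  63  50  63  66  64  60  53  52  61  72  70  69  66  67
245: 204 136 107  63  61  59  68  72  70  71  72  58  46  59  67  69  66  65
246: 153  95  83  65  75  75  80  82  73  68  67  67  58  39  55  65  65  62
247:  83  74  62  75  84  83  85  86  84  78  73  69  66  53  40  56  62  58
248:  75  72  68  81  85  83  86  88  86  85  83  78  71  63  48  37  58  58
249:  70  75  77  82  82  83  86  91  96  87  84  84  77  61  59  32  48  53
250:  56  61  69  75  77  82  86  93 100  95  85  84  85  63  59  43  36  48
251:  55  54  56  59  68  76  78  84  81  93  81  80  83  73  60  52  34  52
252:  56  54  56  54  56  58  68  74  75  85  74  74  81  74  57  49  38  65
253:  53  54  56  56  57  57  55  58  63  72  75  77  79  70  62  50  55  75
```

Call:
play_rows(
  series=[
    [[0,0.0002,0],0,1],
    [[0,0.0004,0],0,1],
    [[0,0.0004,0],0,1],
  ],
)

```text
clock: 27.7
eef_pos: [563.0, 174.9, 19.2]
eef_rot: [-1.574, 0.011, 2.774]
wrist_force: [2.6, -1.9, 5.4]
finger_gap: 31.6
```

```bash
python3 - <<'E'
from f import *
rel()
E
```

```text
t 27.7 pos [562.96 174.88  19.23] yaw 158.92 rp [-90.16   0.62] F [ 2.65 -1.94  5.38] M [-0.38 -0.33  0.02] gap 31.6
tray L 1.5815547532363325 -0.08855195260696291 grip z rel 0.2327018298634016 F along/lat/z 3.1712029422879575 -0.8628448264536845 5.381505383073409
```

Call:
play_rows(
  series=[
    [[0,-0.0003,0],0,1],
    [[-0.0002,-0.0003,0],0,1],
    [[-0.0004,-0.0003,0],0,1],
    [[-0.0004,-0.0003,0],0,1],
  ],
)

```text
clock: 28.1
eef_pos: [563.1, 174.8, 19.4]
eef_rot: [-1.573, 0.01, 2.774]
wrist_force: [1.2, -1.7, 1.8]
finger_gap: 31.8
```

```bash
python3 - <<'E'
from f import *
rel()
E
```

```text
t 28.1 pos [563.12 174.77  19.36] yaw 158.92 rp [-90.15   0.59] F [ 1.24 -1.69  1.77] M [-0.08 -0.18  0.01] gap 31.8
tray L 1.7688433950193598 -0.12453962420642029 grip z rel 0.35903406601691046 F along/lat/z 1.7624777746976936 -1.1328578594228373 1.7730702174004938
```

Call:
play_rows(
  series=[
    [[-0.0002,0,0],0,1],
    [[-0.0002,0,0],0,1],
  ],
)

```text
clock: 28.3
eef_pos: [563.2, 174.7, 19.3]
eef_rot: [-1.573, 0.01, 2.774]
wrist_force: [0.4, -0.1, 3.0]
finger_gap: 32.0
```

```bash
python3 - <<'E'
from f import *
rel()
E
```

```text
t 28.3 pos [563.18 174.74  19.33] yaw 158.92 rp [-90.14   0.57] F [ 0.39 -0.14  2.99] M [-0.02 -0.06 -0.  ] gap 32.0
tray L 1.8335565871535664 -0.13767005537755495 grip z rel 0.3292654756361344 F along/lat/z 0.41088989187175523 0.009438995638501608 2.9879929645713794
```

Call:
play_rows(
  series=[
    [[0,0,0],0,1],
    [[0,0,0],0,1],
    [[0,0,0],0,1],
  ],
  squeeze=5,
)

```text
clock: 28.6
eef_pos: [563.1, 174.8, 19.3]
eef_rot: [-1.573, 0.01, 2.774]
wrist_force: [0.6, -0.9, 1.2]
finger_gap: 32.0
```

Call:
play_rows(
  series=[
    [[0,0,0],0,0.6],
    [[0,0,0],0,0.5],
    [[0,0,0],0,0.42],
    [[0,0,0],0,0.42],
    [[0,0,0],0,0.42],
    [[0,0,0],0,0.42],
  ],
)

```text
clock: 29.2
eef_pos: [563.1, 174.8, 19.3]
eef_rot: [-1.573, 0.01, 2.774]
wrist_force: [-0.2, -0.1, 0.4]
finger_gap: 54.6
```

```bash
python3 - <<'E'
from f import *
rel()
a=manip.camera("scene");cv2.imwrite("pics/s13.png",a[...,::-1])
x=a[240:254,360:378].astype(int)
print("\n".join(str(240+i)+": "+" ".join("%3d"%p[1] for p in r) for i,r in enumerate(x)))
E
```

```text
t 29.2 pos [563.13 174.77  19.28] yaw 158.92 rp [-90.14   0.57] F [-0.24 -0.08  0.37] M [ 0.1   0.16 -0.01] gap 54.6
tray L 1.7743479589252615 -0.128365327794711 grip z rel 0.2756067786165275 F along/lat/z -0.1977125239346948 -0.16248393924981452 0.37336570629958477
240: 100  73  25  13  28  90 127 109  70  80  88  97 103 119 100  76  72  70
241: 100  65  25  18  38 101 111  78  64  68  74  79  84 108 118  79  68  69
242:  99  59  20  24  53  88  73  56  63  67  75  77  77  81 105  76  68  67
243:  99  47  24  50  67  57  50  48  59  56  67  73  75  75  74  69  68  68
244: 100  46  39  68  64  49  62  59  65  56  49  54  66  70  69  69  69  66
245: 102  61  69  63  64  64  65  66  74  72  64  51  49  56  68  68  68  64
246:  90  81  81  66  74  74  75  74  76  72  69  67  54  40  59  65  64  62
247:  77  72  61  75  85  82  84  85  85  82  75  66  65  52  46  56  61  61
248:  76  74  67  81  83  84  85  87  85  83  85  74  66  64  51  37  58  56
249:  71  75  77  81  82  82  85  92  94  88  86  83  74  62  60  31  49  54
250:  55  61  70  77  78  82  87  93  97  95  84  84  83  64  59  41  34  49
251:  55  55  56  60  68  76  78  85  78  92  82  80  84  71  60  53  35  52
252:  54  54  56  54  57  58  67  74  74  85  75  74  82  69  58  47  41  65
253:  56  55  55  56  56  55  58  57  64  72  75  79  79  70  61  44  59  79
```

Call:
play_rows(
  series=[
    [[0,-0.01,0],0,0.42],
    [[0,-0.03,0],0,0.42],
    [[0,-0.06,0],0,0.42],
    [[0,-0.1,0],0,0.42],
    [[0,-0.14,0],0,0.42],
    [[0,-0.17,0],0,0.42],
    [[0,-0.17,0.1],0,0.42],
    [[0,-0.17,0.15],0,0.42],
    [[0,-0.17,0.2],0,0.42],
    [[0,-0.17,0.25],0,0.42],
    [[0,-0.17,0.3],0,0.42],
    [[0,-0.17,0.3],0,0.42],
    [[0,-0.17,0.3],0,0.42],
    [[0,-0.17,0.3],0,0.42],
  ],
)

```text
clock: 30.65
eef_pos: [453.4, -105.6, 189.3]
eef_rot: [-1.574, 0.011, 2.771]
wrist_force: [0.0, 1.4, -0.1]
finger_gap: 54.5
```

```bash
python3 - <<'E'
from f import *
st()
a=manip.camera("scene");b=manip.camera("top");cv2.imwrite("pics/s14.png",a[...,::-1]);cv2.imwrite("pics/t14.png",b[...,::-1])
f=a[...,::-1].astype(float);t=b[...,::-1].astype(float)
# silhouettes of the cell in scene vs predicted per tilt
for tt in(0,2,4,6,8):
    r=np.radians(tt);ax=np.append(ex*np.cos(r),np.sin(r));tip=np.append(497.2*ex+367.2*ey,38+70*np.sin(r)+16*(np.cos(r)-1));c=tip-35*ax
    K,R,T=cam("scene");v=c+R.T@T;n=np.cross(ax,v);n/=np.linalg.norm(n)
    o=[]
    for sg in(1,-1):
        A,B=proj("scene",c-12*ax+sg*16*n),proj("scene",c+20*ax+sg*16*n);e=None
        for nm,ch in(("G",f[...,1]),("R-B",f[...,2]-f[...,0])):
            e=edge(ch,A,B,n=25,w=2.5,lo=0,hi=1);d=e[1]*np.sign(e[1][0]);nn=(B-A)/np.linalg.norm(B-A);nn=np.array([-nn[1],nn[0]])
            o.append((nm,"pred slope",round((B-A)[1]/(B-A)[0],3),"meas",round(d[1]/d[0],3),"off",round(float((e[0]-(A+B)/2)@nn),2),round(e[2],2),e[3]))
    print(tt,o)
x=f[222:256,358:392].astype(int)
print("\n".join(str(222+i)+": "+" ".join("%3d"%p[1] for p in r) for i,r in enumerate(x)))
E
```

```text
t 30.65 pos [ 453.39 -105.63  189.28] yaw 158.79 rp [-90.16   0.62] F [ 0.03  1.43 -0.07] M [0.07 0.04 0.03] gap 54.5
0 [('G', 'pred slope', np.float64(-1.166), 'meas', np.float32(-1.909), 'off', 0.45, 0.58, 22), ('R-B', 'pred slope', np.float64(-1.166), 'meas', np.float32(-1.903), 'off', 0.1, 0.64, 23), ('G', 'pred slope', np.float64(-1.111), 'meas', np.float32(-1.153), 'off', 0.5, 0.16, 21), ('R-B', 'pred slope', np.float64(-1.111), 'meas', np.float32(-1.063), 'off', 0.78, 0.15, 13)]
2 [('G', 'pred slope', np.float64(-1.12), 'meas', np.float32(-2.352), 'off', -0.12, 0.13, 11), ('R-B', 'pred slope', np.float64(-1.12), 'meas', np.float32(-2.459), 'off', 0.05, 0.22, 12), ('G', 'pred slope', np.float64(-1.064), 'meas', np.float32(-1.138), 'off', 0.21, 0.17, 19), ('R-B', 'pred slope', np.float64(-1.064), 'meas', np.float32(-0.782), 'off', 0.98, 0.16, 16)]
4 [('G', 'pred slope', np.float64(-1.074), 'meas', np.float32(-2.192), 'off', -0.23, 0.26, 13), ('R-B', 'pred slope', np.float64(-1.074), 'meas', np.float32(-2.471), 'off', 0.16, 0.22, 12), ('G', 'pred slope', np.float64(-1.017), 'meas
[... 4989 characters left out ...]
  52  50  52  51  53  63  85 100 110 117  98 105  90  77  81  67  64  69  43  54  60  74 114 117 114  99 112  96  92 111 166 204 208 203
252:  48  51  52  52  52  53  55  61  83 100 105 120 105  89  90  69  58  58  43  63  86  92 116 118 117 116 117 113 111 159 203 207 205 204
253:  50  51  52  52  53  53  51  51  54  58  73  98 103 111 109  91  74  54  59  87 111 107 117 117 116 117 114 108 135 202 209 205 205 205
254:  52  52  54  53  52  54  53  52  53  53  53  58  70  93 105 112 105  86  88 112 111  97 115 116 116 114 108 130 181 205 205 204 204 205
255:  56  57  54  53  51  54  52  54  53  52  51  52  54  55  67  91 106 110 100 109  88  94 116 116 115 109 119 180 205 206 204 205 205 203
```

```bash
python3 - <<'E'
from f import *
s0=cv2.imread("pics/scene0.png").astype(int);s1=cv2.imread("pics/s14.png").astype(int)
d=np.abs(s0-s1).max(2)
for n,(x,y,w,h) in dict(thin=(180,186,30,24),chip=(284,210,22,22),shard=(280,178,36,28),cup=(355,278,44,54),brush=(110,230,80,60),fragment=(188,265,66,66),wedge=(198,152,28,24)).items(): print(n,np.median(d[y:y+h,x:x+w]),(d[y:y+h,x:x+w]>40).mean().round(3))
print(manip.sign_off()); st()
E
```

```text
thin 37.0 0.447
chip 4.0 0.0
shard 4.0 0.008
cup 3.0 0.0
brush 4.0 0.023
fragment 4.0 0.0
wedge 3.0 0.06
the job is handed in; nothing more can be done
None
the job is handed in; nothing more can be done
```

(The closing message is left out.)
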